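# Close down the topping station beside the griddle

### The arm

A 6-joint arm with a two-finger parallel gripper is mounted at the origin on the work surface. World frame = base frame: x ahead of the robot, y to its left, z up, the work surface at z = 0. Lengths are in m, angles in rad, forces in N, time in s.
With the tool pointing down it reaches from about 0.35 to 0.925 m from the base axis. Payload 6.4 kg.
Tool frame: the origin (TCP) lies at the very end of the fingers, on their centre line; the grasp point (between the pads) lies ctrl.grip_point_offset behind it (ctrl.grip_point_offset is the distance from the TCP to the grasp point, in m); z points along the fingers, y is the line along which they close (so a half turn about z gives the same grasp; the last joint's range is limited). The gripper opens to 85 mm and grips with 20 to 120 N. Pads are 22 mm wide; open, the fingers measure 114 mm over their backs; the gripper's body (76 mm by 85 mm) begins 54 mm behind the grasp point. The pads swing forward as they close: fully open they stand 13 mm farther back than shut.
Start: joints at [1.093, 0.245, 1.558, -0, 1.339, -0.174], TCP at [0.194, 0.62, 0.231] pointing down, gripper open.
Joint ranges: [-3.13, 3.13], [-1.02, 2.26], [0.13, 2.54], [-0.95, 4.09], [0.21, 2.88], [-2.74, 2.74]. Speed limits (rad/s): [2.57, 2.57, 3.14, 3.14, 3.14, 3.14].

### API

Orientations are given as a rotation vector (axis times angle).
In Python, from workcell import ctrl gives the robot as it stands.
- The arm moves only by the tool step_arm, never from a script. Its argument "commands" is a list of rows, each an object of numbers: "x", "y", "z": the shift along the world's x, y, z in m; "wx", "wy", "wz": the turn, a rotation vector about the world's x, y, z in rad; "jaw": the closure, from -1 (fully open) to 1 (shut). In form: [{"x": .., "y": .., "z": .., "wx": .., "wy": .., "wz": .., "jaw": ..}, ...]. A call has 1 to 10 rows; each row shifts and turns the commanded pose from where the row before left it; what a row does not reach is not made up. A row lasts 1/8 s, in which the tool goes at most 62.5 mm and 10.7 degrees, less where a joint would pass 70% of its speed; a pose out of reach is approached as far as the arm can. A call is refused whole if a number of a shift passes 0.0625 or a number of a turn 0.188, either way. A call with a gripper value outside its range is refused whole. The fingers move at their own pace and stop on an object; "force" is the grip in N (left out, the last holds). Time passes only in rows, so rows that do not move let the fingers close. It gives the time, the measured TCP pose, the force, the opening and the grip force at its end, in the units of the state.
- ctrl.read_state(): the state, without advancing time (a new reading comes with each control period).
- ctrl.read_camera(name): name is "side" or "top"; returns a dict with "image" (420x560x3 uint8, red, green, blue), "mtx" (3x3 intrinsics, pixels), "R" (3x3) and "t" (3): a world point X has camera coordinates R X + t. Camera axes: x right, y down, z forward; pixel columns grow to the right and rows downward; lengths in m; the calibration is good to about 2 mm. A picture is of the moment at which its call begins. There is no depth.
- ctrl.hand_in(): hands the job in; it is judged then, once.
The state is a dict: "time": time; "joint_pos": joint angles; "joint_velocities": joint speeds; "joint_torque": joint torques, N m; "position": TCP position; "tcp_rot": TCP orientation; "wrist_force": force on the tool from outside, world axes, zero at the start; "moment": the same for the moment, N m; "grip_width": opening from 0.0 (shut) to 1.0 (fully open); "gripper_force": force on a finger pad.
Only numpy, scipy, OpenCV 4.12 (cv2) and the standard library are available. Lean on these libraries where they do the work, as an engineer would, in place of code of your own. Each camera call takes 0.05 s, during which the arm holds its last target. There are 200 camera calls.

### The job

Close the topping station after service: slide each cover plate outward along its own lane of the dark steel unit, without lifting it clear of the steel, until its hole is over that lane's pin and it drops flat onto the ledge, and hang every pail that is there by its bail handle on the rack, one to a hook, in any order. Last of all, when that is done, turn the portion counter's reset knob back to its zero stop. Leave the other tableware where it is.

Things in the scene. Friction and masses are not known exactly. Their poses are not given: they have to be found in the camera images.
- deck: Fixed dark steel topping unit, 300 x 266 mm; origin at table level. Its x points away from the robot (sliding direction), y left. Two lanes, centre lines at y = +60 (left) and -60 mm. From x = -160 to +10 mm a flat run-up 40 mm high; then a step down to a ledge 30 mm high, to x = 140 mm, with an open well (x 30 to 88, 52 wide) per lane and a pin beyond. Side lips at y = +-129 mm are 50 mm high.
- pin_left (a point): Top of the left lane's upright pin, at x = 109, y = 60 mm of the deck: 14 mm diameter, standing 9 mm above the ledge (its top 1 mm lower than the run-up), with a tapered head.
- pin_right (a point): The same for the right lane, at x = 109, y = -60 mm of the deck.
- cover_left: Loose aluminium cover plate, 110 (x) x 76 x 6 mm, about 0.25 kg, starts flat on the left run-up; origin at the centre of its underside, +x away from the robot. Black bar handle along x: 50 long, 14 wide, 14 high, centred at x = -12 mm, 30 to 44 mm above the underside, on two short legs. Seated, hole over pin, its origin is 30 mm above the table and its near edge 8 mm beyond the step.
- cover_right: The same cover plate for the right lane.
- hole_left (a point): Centre of the left cover's 20 mm through hole at its underside, 36 mm ahead (+x) of the cover's centre.
- hole_right (a point): The same for the right cover.
- rack: Fixed steel hook rack, 400 mm wide; origin at table level under its level bar (12 mm thick, axis 180 mm up, along y), which stands on two posts 210 mm tall at y = +-190 mm. Three level prongs, 8 mm thick, axis 180 mm up, at y = +130, 0, -130 mm, stick out along -x (towards the robot) for 98 mm, then turn up to an end at x = -110 mm, whose top is 202 mm above the table.
- hook_left (a point): Point on the axis of the left prong, 60 mm from the rack's bar, 180 mm above the table: the place for a bail to hang. Axes as the rack's.
- hook_mid (a point): Point on the axis of the mid prong, 60 mm from the rack's bar, 180 mm above the table: the place for a bail to hang. Axes as the rack's.
- hook_right (a point): Point on the axis of the right prong, 60 mm from the rack's bar, 180 mm above the table: the place for a bail to hang. Axes as the rack's.
- pail1: Loose aluminium serving pail, about 0.2 kg, 64 mm wide at the foot, 82 at the rim, 80 high; origin at the centre of its underside, z up. Rigid upright bail: its straight top is a bar 104 mm long along the pail's y axis, 12 wide, 10 high, axis 146 up, on legs at y = +-48 mm. Gripped 28 mm off its middle it leaves room for the hook. Hung, the bail's axis is 9 mm above the prong's. May be absent.
- bail1 (a point): Middle of the straight top of pail 1's bail, 146 mm above the underside; under it, 13 to 19 mm either side of the middle, two stop lugs 6 mm deep keep the hook's prong in the middle.
- pail2: Loose aluminium serving pail, about 0.2 kg, 64 mm wide at the foot, 82 at the rim, 80 high; origin at the centre of its underside, z up. Rigid upright bail: its straight top is a bar 104 mm long along the pail's y axis, 12 wide, 10 high, axis 146 up, on legs at y = +-48 mm. Gripped 28 mm off its middle it leaves room for the hook. Hung, the bail's axis is 9 mm above the prong's. May be absent.
- bail2 (a point): Middle of the straight top of pail 2's bail, 146 mm above the underside; under it, 13 to 19 mm either side of the middle, two stop lugs 6 mm deep keep the hook's prong in the middle.
- pail3: Loose aluminium serving pail, about 0.2 kg, 64 mm wide at the foot, 82 at the rim, 80 high; origin at the centre of its underside, z up. Rigid upright bail: its straight top is a bar 104 mm long along the pail's y axis, 12 wide, 10 high, axis 146 up, on legs at y = +-48 mm. Gripped 28 mm off its middle it leaves room for the hook. Hung, the bail's axis is 9 mm above the prong's. May be absent.
- bail3 (a point): Middle of the straight top of pail 3's bail, 146 mm above the underside; under it, 13 to 19 mm either side of the middle, two stop lugs 6 mm deep keep the hook's prong in the middle.
- reset_knob (a joint): Angle (rad) of the reset knob on the portion counter, a fixed grey box 100 x 110 x 45 mm with a white dial on top: 0 at its zero stop, growing clockwise seen from above to 3.0; turn it anticlockwise to zero it. Starts at 1.2 to 2.6, stays where left, friction 0.04 N m. At zero the white mark points at the dial's longest, thickest tick, on the side towards the robot.
- reset_knob_grip (a point): On the knob's axis at gripping height (82 mm above the table): the black grip bar is 53 mm long, 14 mm wide, 32 mm high, its top 89 mm above the table. The point turns with the knob: its x axis lies along the grip bar, the white mark on the bar's -x end.
- sauce_bottle: Bystander: amber sauce bottle, 60 mm diameter, 180 mm tall; origin at its underside.
- spatula: Bystander: spatula lying flat, 180 mm long along its x axis.
- bowl: Bystander: steel bowl, 108 mm across, 55 mm high; origin at its underside.
- jar: Bystander: glass jar, 64 mm across, 80 mm high; origin at its underside.
- mug: Bystander: white ceramic mug with handle, 76 mm across, 85 mm high; origin at its underside.
Not all that is in view belongs to the job. What is shaped like the pail2 but blue is not meant.

How it is judged:
On the way, in this order (a step that is already met when the one before it is completed fails the run):
1. both covers lie seated over their pins and every pail present hangs on a hook (z of cover_left in the frame of deck between 0.027 and 0.0325 m and horizontal distance between hole_left and pin_left below 0.006 m and angle between the x axis of each of cover_left, cover_right and the x axis of deck, either way round below 0.2 rad and angle between each of cover_left, cover_right's own z axis and vertical below 0.06 rad and linear speed of each of cover_left, cover_right below 0.03 m/s and z of cover_right in the frame of deck between 0.027 and 0.0325 m and horizontal distance between hole_right and pin_right below 0.006 m and (distance between bail1 and hook_left below 0.06 m or distance between bail1 and hook_mid below 0.06 m or distance between bail1 and hook_right below 0.06 m) and contact force between each of pail1, pail2, pail3 and rack above 0.3 N and height (world z) of each of pail1, pail2, pail3 above 0.02 m and (distance between bail2 and hook_left below 0.06 m or distance between bail2 and hook_mid below 0.06 m or distance between bail2 and hook_right below 0.06 m) and (distance between bail3 and hook_left below 0.06 m or distance between bail3 and hook_mid below 0.06 m or distance between bail3 and hook_right below 0.06 m)), for 0.2 s.
2. then the reset knob is turned back to its zero stop (value of joint reset_knob below 0.08 rad), for 0.2 s.
At the end, for the whole second after the job is handed in: Each cover flat on its lane's ledge (27 to 32.5 mm up, tilt < 0.06, within 0.2 rad of the deck's x) with its hole within 6 mm of the pin; each pail present hangs from the rack, still, within 0.4 rad of upright, bail middle within 60 mm of a hook point; knob within 0.08 rad of zero (all of step 1 and angle between each of pail1, pail2, pail3's own z axis and vertical below 0.4 rad and linear speed of each of pail1, pail2, pail3 below 0.15 m/s and value of joint reset_knob below 0.08 rad); the robot touches nothing.
It fails at once if a cover plate is lifted more than 25 mm above the run-up (z of any of cover_left, cover_right in the frame of deck above 0.065 m).
It fails at once if a bystander is pushed more than 50 mm from its place (distance of any of sauce_bottle, spatula, bowl, jar, mug from where it was at the start of the episode above 0.05 m).
Of pail1, pail2, pail3 only 2 to 3 are there at a start; the rules pass over those that are not, and their reading is None.
At some moment in a run one of cover_left, cover_right, pail1, pail2, pail3 may be knocked a few centimetres aside while the robot is not near it.
It also fails if it takes over 210 s, if anything falls off the work surface, if the arm or the gripper's body presses on something with over 40 N, if the wrist force passes 120 N, or if a joint passes its speed limit or range.

## Working session

There is one attempt and no reset: what is moved stays moved. The work goes in short steps, Python scripts to look and compute and a tool call to move; the robot and the scene stay as the last step left them, time stands still between calls to the robot, and variables do not carry over. Pictures are saved under pics/ and viewed, at most 14 in all, crops included, and the job is handed in when it is done.

Besides the shell and the picture viewer there is one more tool, called after "Request:" as name(argument=value, ...) on one line, values as JSON. step_arm: Moves the arm, as the interface text tells. Its arguments: {"type":"object","properties":{"commands":{"type":"array"},"force":{"type":"number"}},"required":["commands"]}

```bash
mkdir -p pics; ls; python3 - <<'E'
from workcell import ctrl
import cv2,numpy as np
s=ctrl.read_state();print(s['position'],s['tcp_rot'],s['grip_width'],ctrl.grip_point_offset)
for n in("side","top"):
    c=ctrl.read_camera(n);cv2.imwrite(f'pics/{n}0.png',cv2.resize(c['image'][:,:,::-1],(800,600)))
    np.savez(f'{n}0.npz',**c);print(n,c['mtx'].tolist(),c['R'].round(3).tolist(),c['t'], -c['R'].T@c['t'])
E
```

```text
pics
[0.19417112 0.61973048 0.23019222] [-4.75257831e-01 -3.10480864e+00  2.87586086e-03] 0.9995195320269925 0.0187
side [[465.0304773882556, 0.0, 283.6970188735209], [0.0, 465.0304773882556, 210.3448688180254], [0.0, 0.0, 1.0]] [[0.723, -0.691, 0.014], [-0.453, -0.489, -0.745], [0.522, 0.533, -0.666]] [-0.40467006  0.30936957  1.29017696] [-0.24051368 -0.81535334  1.09607302]
top [[400.71629212101857, 0.0, 280.4806746142512], [0.0, 400.71629212101857, 208.19129327094763], [0.0, 0.0, 1.0]] [[-0.011, -1.0, -0.023], [-0.992, 0.014, -0.123], [0.124, 0.021, -0.992]] [-0.01465846  0.53621478  1.39143532] [ 0.35971865 -0.05137503  1.44630443]
```

View pics/side0.png

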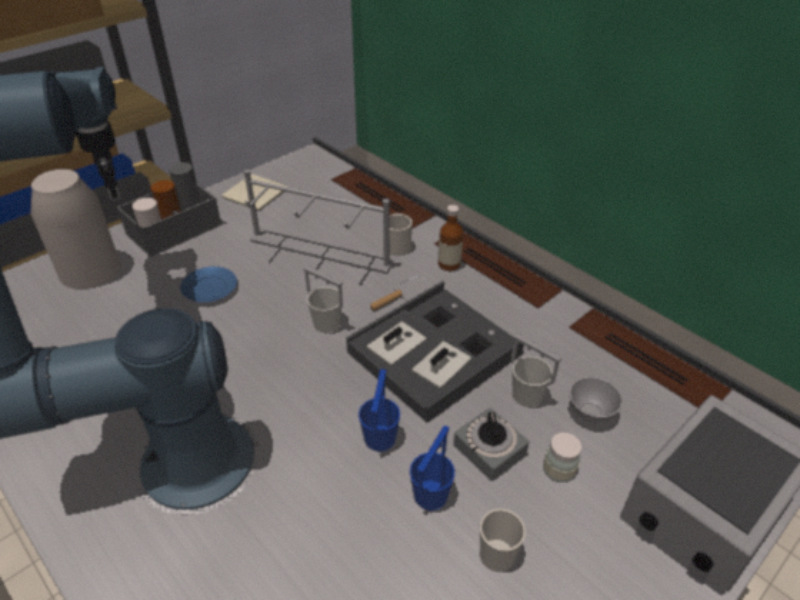

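View pics/top0.png

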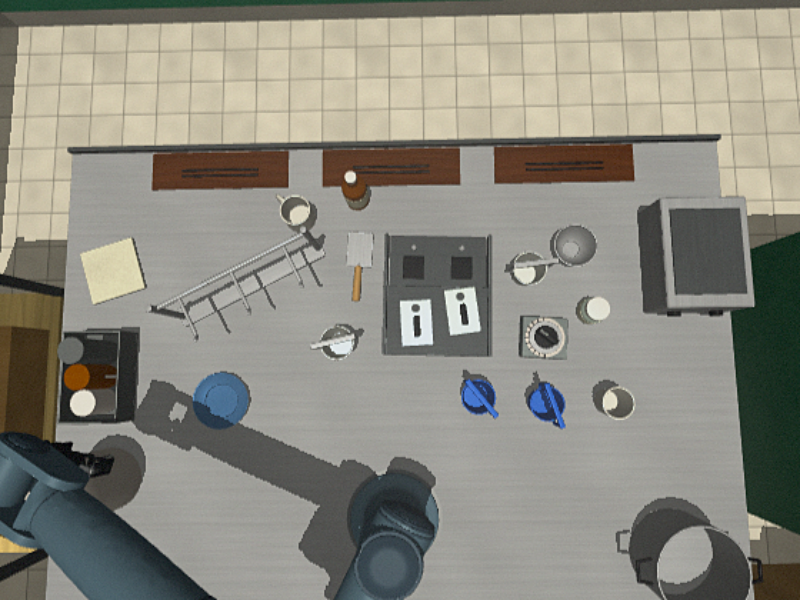

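```bash
cat > h.py <<'E'
import numpy as np,cv2
from workcell import ctrl
def load(n): return dict(np.load(f'{n}0.npz'))
def ray(c,u,v):
    d=c['R'].T@np.linalg.inv(c['mtx'])@np.array([u,v,1.]);return -c['R'].T@c['t'],d
def onz(c,u,v,z):
    o,d=ray(c,u,v);return o+d*(z-o[2])/d[2]
def tri(ct,pt,cs,ps):
    (o1,d1),(o2,d2)=ray(ct,*pt),ray(cs,*ps)
    d1/=np.linalg.norm(d1);d2/=np.linalg.norm(d2)
    k=np.linalg.lstsq(np.c_[d1,-d2],o2-o1,rcond=None)[0]
    a,b=o1+k[0]*d1,o2+k[1]*d2
    return (a+b)/2,np.linalg.norm(a-b)
def proj(c,X):
    p=c['mtx']@(c['R']@np.asarray(X,float)+c['t']);return p[:2]/p[2]
def crop(im,x,y,w,h,k,name):
    a=cv2.resize(im[y:y+h,x:x+w,::-1],None,fx=k,fy=k,interpolation=cv2.INTER_CUBIC)
    for i in range(0,w,10): cv2.line(a,(i*k,0),(i*k,10 if i%50 else 22),(0,0,255),1)
    for i in range(0,h,10): cv2.line(a,(0,i*k),(10 if i%50 else 22,i*k),(0,0,255),1)
    cv2.imwrite(f'pics/{name}.png',a)
E
python3 - <<'E'
from h import *
t=load('top');s=load('side')
crop(t['image'],215,140,200,150,4,'tA')
crop(t['image'],100,150,150,110,5,'tB')
crop(s['image'],160,110,200,150,4,'sA')
crop(s['image'],230,180,200,150,4,'sB')
E
```

```text
(no output)
```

View pics/tA.png

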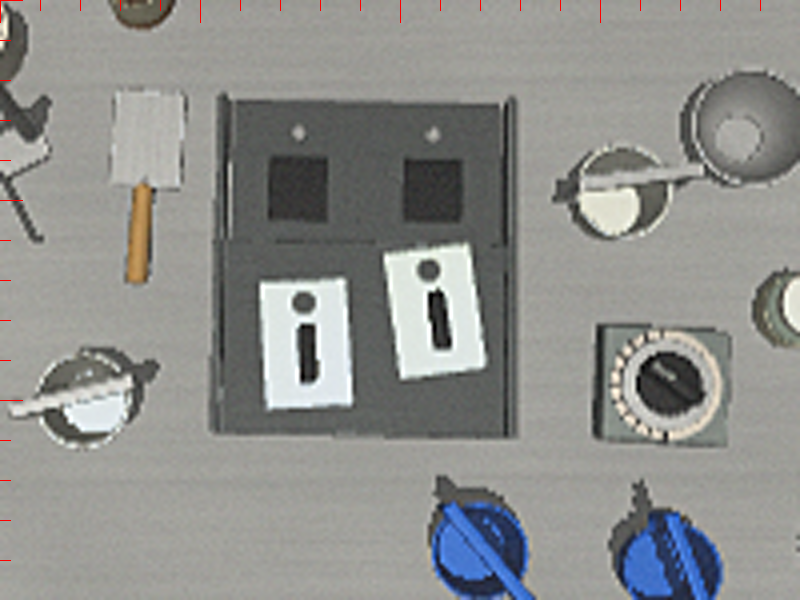

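View pics/tB.png

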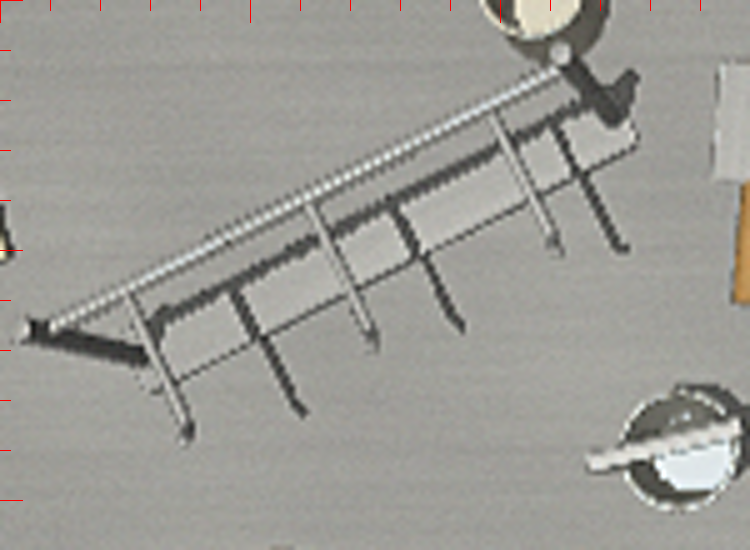

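View pics/sA.png

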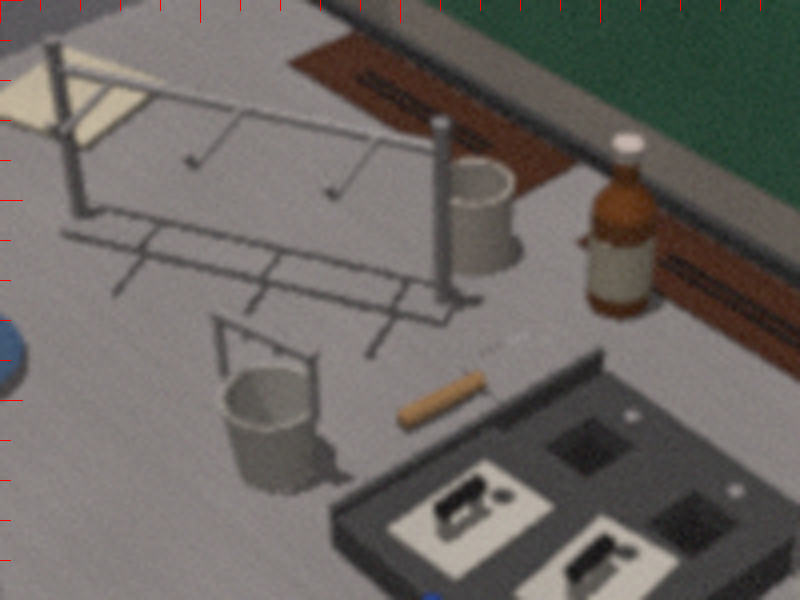

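View pics/sB.png

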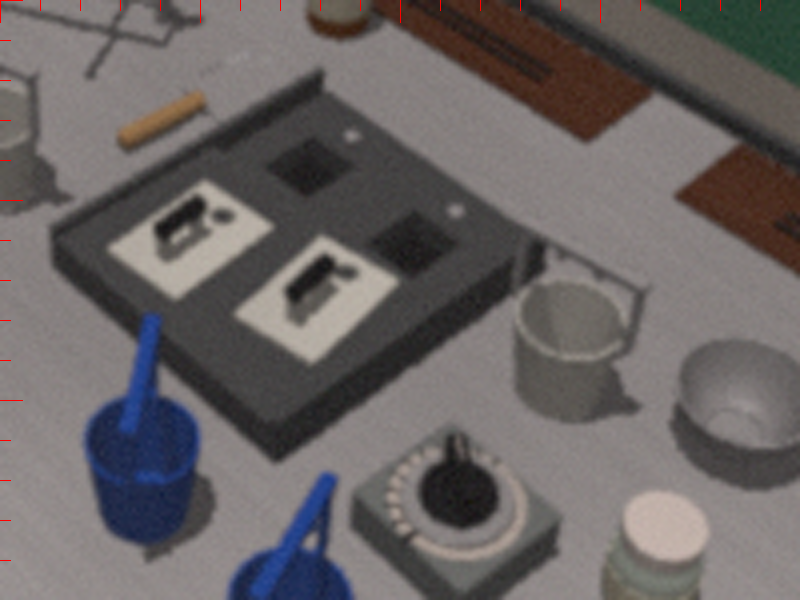

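```bash
python3 - <<'E'
from h import *
t=load('top');s=load('side')
T=lambda x,y:(215+x/4,140+y/4)
B=lambda x,y:(100+x/5,150+y/5)
A=lambda x,y:(160+x/4,110+y/4)
S=lambda x,y:(230+x/4,180+y/4)
for n,a,b,z in [('pinL',T(298,132),S(351,134),.039),('pinR',T(432,134),S(455,210),.039),('holeL',T(303,302),S(222,215),.046),('holeR',T(428,270),S(345,272),.046),
 ('barL',T(308,352),S(180,218),.084),('barR',T(439,320),S(310,280),.084),
 ('A1',B(588,463),A(215,320),.151),('A2',B(742,425),A(316,358),.151),('B1',T(575,188),S(522,238),.151),('B2',T(705,170),S(644,291),.151),
 ('knob',T(671,383),S(459,487),.057),
 ('tipM',B(375,343),A(193,162),.202),('tipR',B(556,247),A(334,193),.202),('rootM',B(310,203),A(242,108),.18),('rootR',B(492,110),A(378,135),.18),('tipL',B(188,435),A(62,130),.202),('rootL',B(130,293),A(112,82),.18),
 ('postL',B(35,327),A(52,45),.21),('postR',B(560,52),A(440,122),.21)]:
    p,e=tri(t,a,s,b);print(n,p.round(4),round(e,4),'plane top',onz(t,*a,z)[:2].round(4),'side',onz(s,*b,z)[:2].round(4))
for n,a,z in [('deck NL',T(212,433),.04),('NR',T(515,436),.04),('FL',T(222,97),.05),('FR',T(513,98),.05),('rimA',T(92,397),.08),('rimB',T(620,193),.08)]+[('cL',T(x,y),.046) for x,y in((260,282),(347,278),(354,405),(267,410))]+[('cR',T(x,y),.046) for x,y in((384,252),(468,242),(487,367),(402,380))]:
    print(n,onz(t,*a,z)[:2].round(4))
E
```

```text
pinL [ 0.6638 -0.0563  0.0341] 0.0028 plane top [ 0.6616 -0.0553] side [ 0.6608 -0.0606]
pinR [ 0.6603 -0.1763  0.0323] 0.0025 plane top [ 0.6579 -0.1748] side [ 0.6557 -0.181 ]
holeL [ 0.5093 -0.0584  0.0427] 0.0026 plane top [ 0.508  -0.0575] side [ 0.5081 -0.0615]
holeR [ 0.5362 -0.1689  0.0422] 0.0027 plane top [ 0.5348 -0.1677] side [ 0.5346 -0.172 ]
barL [ 0.4621 -0.0612  0.0735] 0.0004 plane top [ 0.4611 -0.061 ] side [ 0.455  -0.0691]
barR [ 0.4891 -0.1748  0.0718] 0.0025 plane top [ 0.487  -0.1729] side [ 0.4814 -0.1831]
A1 [0.4142 0.183  0.1323] 0.0036 plane top [0.412  0.1808] side [0.4028 0.1624]
A2 [0.437  0.0808 0.1423] 0.0031 plane top [0.4353 0.0809] side [0.4321 0.0717]
B1 [ 0.5929 -0.2858  0.1275] 0.0036 plane top [ 0.5874 -0.2804] side [ 0.5742 -0.2997]
B2 [ 0.6016 -0.388   0.145 ] 0.0003 plane top [ 0.6006 -0.3865] side [ 0.5962 -0.3906]
knob [ 0.4328 -0.3732  0.0601] 0.0017 plane top [ 0.4323 -0.3733] side [ 0.4355 -0.3724]
tipM [0.4906 0.3084 0.1883] 0.0063 plane top [0.4867 0.3064] side [0.4818 0.2893]
tipR [0.5507 0.1939 0.187 ] 0.0065 plane top [0.5459 0.193 ] side [0.5401 0.1752]
rootM [0.5814 0.3558 0.1802] 0.0031 plane top [0.5802 0.3569] side [0.5827 0.355 ]
rootR [0.6401 0.2382 0.1828] 0.0031 plane top [0.6395 0.2398] side [0.644  0.2405]
tipL [0.4349 0.4249 0.1891] 0.0093 plane top [0.4305 0.4229] side [0.4283 0.4035]
rootL [0.5241 0.4726 0.1775] 0.0009 plane top [0.5234 0.4718] side [0.5223 0.4687]
postL [0.4987 0.522  0.2044] 0.002 plane top [0.4988 0.5187] side [0.4934 0.5144]
postR [0.6713 0.1905 0.2055] 0.0015 plane top [0.6696 0.1901] side [0.6673 0.185 ]
deck NL [0.3946 0.0236]
NR [ 0.3889 -0.2403]
FL [0.6921 0.0119]
FR [ 0.6869 -0.2463]
rimA [0.4254 0.1237]
rimB [ 0.5949 -0.3313]
cL [ 0.5262 -0.02  ]
cL [ 0.5287 -0.0965]
cL [ 0.4172 -0.1006]
cL [ 0.4138 -0.0248]
cR [ 0.5513 -0.1295]
cR [ 0.5591 -0.2035]
cR [ 0.4488 -0.217 ]
cR [ 0.4385 -0.1428]
```

Request:
step_arm(commands=[{"z": 0.05},{"z": 0.04,"y": -0.02},{"x": 0.022,"y": -0.045,"wz": -0.104},{"x": 0.022,"y": -0.045,"wz": -0.104},{"x": 0.022,"y": -0.045,"wz": -0.104},{"x": 0.022,"y": -0.045,"wz": -0.104},{"x": 0.022,"y": -0.045,"wz": -0.104},{"x": 0.022,"y": -0.045,"wz": -0.104},{"x": 0.022,"y": -0.045,"wz": -0.104},{"x": 0.022,"y": -0.045,"wz": -0.104}], force=60)

```text
invalid input at $.commands[0]: expected keys x, y, z, wx, wy, wz, jaw
```

Request:
step_arm(commands=[{"x": 0.024,"y": -0.04,"wz": -0.104},{"x": 0.024,"y": -0.04,"wz": -0.104,"z": -0.03},{"z": -0.05},{},{}])

```text
invalid input at $.commands[0]: expected keys x, y, z, wx, wy, wz, jaw
```

Request:
step_arm(commands=[{"x": 0,"y": 0,"z": 0.05,"wx": 0,"wy": 0,"wz": 0,"jaw": -1},{"x": 0,"y": -0.02,"z": 0.04,"wx": 0,"wy": 0,"wz": 0,"jaw": -1},{"x": 0.022,"y": -0.045,"z": 0,"wx": 0,"wy": 0,"wz": -0.104,"jaw": -1},{"x": 0.022,"y": -0.045,"z": 0,"wx": 0,"wy": 0,"wz": -0.104,"jaw": -1},{"x": 0.022,"y": -0.045,"z": 0,"wx": 0,"wy": 0,"wz": -0.104,"jaw": -1},{"x": 0.022,"y": -0.045,"z": 0,"wx": 0,"wy": 0,"wz": -0.104,"jaw": -1},{"x": 0.022,"y": -0.045,"z": 0,"wx": 0,"wy": 0,"wz": -0.104,"jaw": -1},{"x": 0.022,"y": -0.045,"z": 0,"wx": 0,"wy": 0,"wz": -0.104,"jaw": -1},{"x": 0.022,"y": -0.045,"z": 0,"wx": 0,"wy": 0,"wz": -0.104,"jaw": -1},{"x": 0.022,"y": -0.045,"z": 0,"wx": 0,"wy": 0,"wz": -0.104,"jaw": -1}], force=60)

```text
time: 1.35
position: [0.3706, 0.2387, 0.321]
tcp_rot: [-1.694, -2.646, 0.0]
wrist_force: [0.5, 0.2, 0.3]
grip_width: 1.002
gripper_force: 0.0
```

Request:
step_arm(commands=[{"x": 0.024,"y": -0.04,"z": 0,"wx": 0,"wy": 0,"wz": -0.104,"jaw": -1},{"x": 0.024,"y": -0.04,"z": -0.03,"wx": 0,"wy": 0,"wz": -0.104,"jaw": -0.3},{"x": 0,"y": 0,"z": -0.05,"wx": 0,"wy": 0,"wz": 0,"jaw": -0.3},{"x": 0,"y": 0,"z": 0,"wx": 0,"wy": 0,"wz": 0,"jaw": -0.3},{"x": 0,"y": 0,"z": 0,"wx": 0,"wy": 0,"wz": 0,"jaw": -0.3}])

```text
time: 1.98
position: [0.419, 0.1607, 0.2429]
tcp_rot: [1.954, 2.459, 0.002]
wrist_force: [-0.5, -0.6, 0.8]
grip_width: 0.65
gripper_force: 0.0
```

Request:
step_arm(commands=[{"x": 0,"y": -0.002,"z": -0.04,"wx": 0,"wy": 0,"wz": 0,"jaw": -0.3},{"x": 0,"y": 0,"z": -0.04,"wx": 0,"wy": 0,"wz": 0,"jaw": -0.3},{"x": 0,"y": 0,"z": -0.03,"wx": 0,"wy": 0,"wz": 0,"jaw": -0.3},{"x": 0,"y": 0,"z": -0.006,"wx": 0,"wy": 0,"wz": 0,"jaw": -0.3},{"x": 0,"y": 0,"z": 0,"wx": 0,"wy": 0,"wz": 0,"jaw": -0.3}])

```text
time: 2.6
position: [0.4198, 0.1588, 0.1272]
tcp_rot: [1.953, 2.458, 0.003]
wrist_force: [0.2, -0.5, 0.1]
grip_width: 0.647
gripper_force: 0.0
```

```bash
python3 - <<'E'
from h import *
s=ctrl.read_camera('side');t=ctrl.read_camera('top')
a=s['image'][150:260,160:300];b=t['image'][190:300,190:330]
im=np.hstack([a,b])[:,:,::-1];cv2.imwrite('pics/gA.png',cv2.resize(im,None,fx=2.8,fy=2.8,interpolation=cv2.INTER_CUBIC))
print(ctrl.read_state()['position'],ctrl.read_state()['wrist_force'])
E
```

```text
[0.42004619 0.15862808 0.12751727] [-0.40320714 -0.83388094  0.97510563]
```

View pics/gA.png

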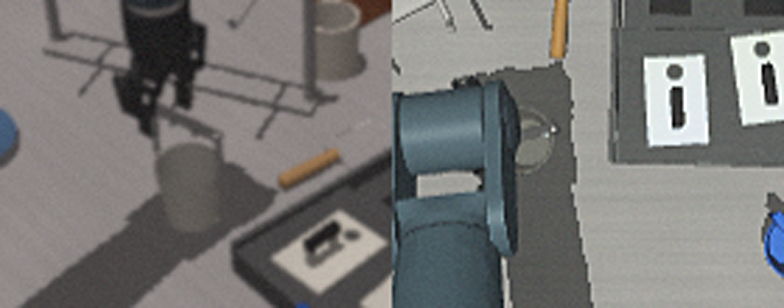

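Request:
step_arm(commands=[{"x": 0,"y": 0,"z": 0,"wx": 0,"wy": 0,"wz": 0,"jaw": 1},{"x": 0,"y": 0,"z": 0,"wx": 0,"wy": 0,"wz": 0,"jaw": 1},{"x": 0,"y": 0,"z": 0,"wx": 0,"wy": 0,"wz": 0,"jaw": 1},{"x": 0,"y": 0,"z": 0,"wx": 0,"wy": 0,"wz": 0,"jaw": 1},{"x": 0,"y": 0,"z": 0.01,"wx": 0,"wy": 0,"wz": 0,"jaw": 1},{"x": 0,"y": 0,"z": 0.03,"wx": 0,"wy": 0,"wz": 0,"jaw": 1},{"x": 0,"y": 0,"z": 0.04,"wx": 0,"wy": 0,"wz": 0,"jaw": 1},{"x": 0,"y": 0,"z": 0,"wx": 0,"wy": 0,"wz": 0,"jaw": 1}])

```text
time: 3.7
position: [0.4205, 0.1585, 0.2086]
tcp_rot: [1.952, 2.455, 0.008]
wrist_force: [0.2, -0.3, -2.1]
grip_width: 0.125
gripper_force: 58.8
```

Request:
step_arm(commands=[{"x": 0.002,"y": 0.025,"z": 0,"wx": 0,"wy": 0,"wz": 0.04,"jaw": 1},{"x": 0.002,"y": 0.025,"z": 0,"wx": 0,"wy": 0,"wz": 0.04,"jaw": 1},{"x": 0.002,"y": 0.025,"z": 0,"wx": 0,"wy": 0,"wz": 0.04,"jaw": 1},{"x": 0.002,"y": 0.025,"z": 0,"wx": 0,"wy": 0,"wz": 0.04,"jaw": 1},{"x": 0.002,"y": 0.025,"z": 0,"wx": 0,"wy": 0,"wz": 0.04,"jaw": 1},{"x": 0.001,"y": 0.025,"z": 0,"wx": 0,"wy": 0,"wz": 0.04,"jaw": 1},{"x": 0,"y": 0.001,"z": 0,"wx": 0,"wy": 0,"wz": 0,"jaw": 1},{"x": 0,"y": 0,"z": 0,"wx": 0,"wy": 0,"wz": 0,"jaw": 1}])

```text
time: 4.7
position: [0.4288, 0.3086, 0.204]
tcp_rot: [-1.647, -2.674, 0.003]
wrist_force: [0.1, -0.2, -3.6]
grip_width: 0.13
gripper_force: 58.8
```

```bash
python3 - <<'E'
from h import *
s=ctrl.read_camera('side');t=ctrl.read_camera('top')
a=s['image'][100:240,150:300];b=t['image'][130:270,90:250]
im=np.hstack([a,b])[:,:,::-1];cv2.imwrite('pics/gA2.png',cv2.resize(im,None,fx=2.5,fy=2.5,interpolation=cv2.INTER_CUBIC))
print(ctrl.read_state()['position'],ctrl.read_state()['wrist_force'])
E
```

```text
[0.42911823 0.30845811 0.2045957 ] [ 0.1256772   0.36783725 -1.89565485]
```

View pics/gA2.png

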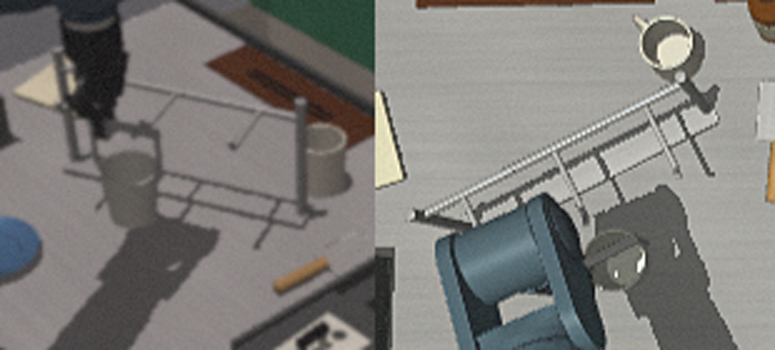

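Request:
step_arm(commands=[{"x": 0.017,"y": 0.0086,"z": 0,"wx": 0,"wy": 0,"wz": 0,"jaw": 1},{"x": 0.017,"y": 0.0086,"z": 0,"wx": 0,"wy": 0,"wz": 0,"jaw": 1},{"x": 0.017,"y": 0.0086,"z": 0,"wx": 0,"wy": 0,"wz": 0,"jaw": 1},{"x": 0.017,"y": 0.0086,"z": 0,"wx": 0,"wy": 0,"wz": 0,"jaw": 1},{"x": 0.017,"y": 0.0086,"z": 0,"wx": 0,"wy": 0,"wz": 0,"jaw": 1},{"x": 0,"y": 0,"z": 0,"wx": 0,"wy": 0,"wz": 0,"jaw": 1},{"x": 0,"y": 0,"z": -0.01,"wx": 0,"wy": 0,"wz": 0,"jaw": 1},{"x": 0,"y": 0,"z": -0.01,"wx": 0,"wy": 0,"wz": 0,"jaw": 1},{"x": 0,"y": 0,"z": 0,"wx": 0,"wy": 0,"wz": 0,"jaw": 1}])

```text
time: 5.92
position: [0.5131, 0.3516, 0.1834]
tcp_rot: [-1.646, -2.673, 0.005]
wrist_force: [-0.5, -0.2, -3.0]
grip_width: 0.126
gripper_force: 58.8
```

```bash
python3 - <<'E'
from h import *
s=ctrl.read_camera('side');t=ctrl.read_camera('top')
a=s['image'][100:240,150:300];b=t['image'][130:270,90:250]
im=np.hstack([a,b])[:,:,::-1];cv2.imwrite('pics/gA3.png',cv2.resize(im,None,fx=2.5,fy=2.5,interpolation=cv2.INTER_CUBIC))
print(ctrl.read_state()['position'],ctrl.read_state()['wrist_force'])
E
```

```text
[0.51411745 0.3521169  0.18502553] [ 0.59954966 -0.3126314  -2.32127619]
```

View pics/gA3.png

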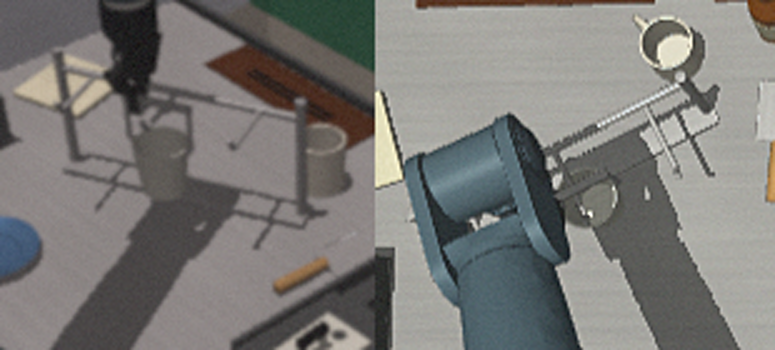

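Request:
step_arm(commands=[{"x": 0,"y": 0,"z": -0.005,"wx": 0,"wy": 0,"wz": 0,"jaw": 1},{"x": 0,"y": 0,"z": -0.004,"wx": 0,"wy": 0,"wz": 0,"jaw": 1},{"x": 0,"y": 0,"z": -0.003,"wx": 0,"wy": 0,"wz": 0,"jaw": 1},{"x": 0,"y": 0,"z": 0,"wx": 0,"wy": 0,"wz": 0,"jaw": 1},{"x": 0,"y": 0,"z": 0,"wx": 0,"wy": 0,"wz": 0,"jaw": 1}])

```text
time: 6.65
position: [0.5146, 0.3523, 0.1734]
tcp_rot: [1.647, 2.675, 0.0]
wrist_force: [-0.4, 1.0, -2.7]
grip_width: 0.125
gripper_force: 58.8
```

Request:
step_arm(commands=[{"x": 0,"y": 0,"z": -0.002,"wx": 0,"wy": 0,"wz": 0,"jaw": 1},{"x": 0,"y": 0,"z": -0.002,"wx": 0,"wy": 0,"wz": 0,"jaw": 1},{"x": 0,"y": 0,"z": 0,"wx": 0,"wy": 0,"wz": 0,"jaw": 1}])

```text
time: 7.02
position: [0.5143, 0.3522, 0.1691]
tcp_rot: [-1.647, -2.675, 0.0]
wrist_force: [1.0, 0.0, -2.2]
grip_width: 0.127
gripper_force: 58.8
```

Request:
step_arm(commands=[{"x": 0,"y": 0,"z": -0.002,"wx": 0,"wy": 0,"wz": 0,"jaw": 1},{"x": 0,"y": 0,"z": -0.002,"wx": 0,"wy": 0,"wz": 0,"jaw": 1},{"x": 0,"y": 0,"z": 0,"wx": 0,"wy": 0,"wz": 0,"jaw": 1}])

```text
time: 7.4
position: [0.5147, 0.3525, 0.1681]
tcp_rot: [1.647, 2.675, 0.0]
wrist_force: [-6.2, -2.5, 10.6]
grip_width: 0.127
gripper_force: 60.5
```

Request:
step_arm(commands=[{"x": 0,"y": 0,"z": 0.001,"wx": 0,"wy": 0,"wz": 0,"jaw": 0.6},{"x": 0,"y": 0,"z": 0,"wx": 0,"wy": 0,"wz": 0,"jaw": 0.35},{"x": 0,"y": 0,"z": 0,"wx": 0,"wy": 0,"wz": 0,"jaw": 0.3},{"x": 0,"y": 0,"z": 0,"wx": 0,"wy": 0,"wz": 0,"jaw": 0.3},{"x": 0,"y": 0,"z": 0.02,"wx": 0,"wy": 0,"wz": 0,"jaw": 0.3},{"x": 0,"y": 0,"z": 0.04,"wx": 0,"wy": 0,"wz": 0,"jaw": 0.3},{"x": 0,"y": 0,"z": 0.05,"wx": 0,"wy": 0,"wz": 0,"jaw": 0.3},{"x": 0,"y": -0.05,"z": 0.05,"wx": 0,"wy": 0,"wz": 0.16,"jaw": 0.3},{"x": 0,"y": -0.06,"z": 0,"wx": 0,"wy": 0,"wz": 0.16,"jaw": 0},{"x": 0,"y": -0.06,"z": 0,"wx": 0,"wy": 0,"wz": 0.16,"jaw": 0}])

```text
time: 8.65
position: [0.5147, 0.1867, 0.3232]
tcp_rot: [0.953, 2.989, 0.003]
wrist_force: [1.1, -0.6, 0.3]
grip_width: 0.501
gripper_force: 0.0
```

Request:
step_arm(commands=[{"x": -0.01,"y": -0.05,"z": 0,"wx": 0,"wy": 0,"wz": 0.133,"jaw": -0.2},{"x": -0.01,"y": -0.05,"z": 0,"wx": 0,"wy": 0,"wz": 0.133,"jaw": -0.2},{"x": -0.01,"y": -0.05,"z": 0,"wx": 0,"wy": 0,"wz": 0.133,"jaw": -0.2},{"x": -0.01,"y": -0.05,"z": -0.04,"wx": 0,"wy": 0,"wz": 0.133,"jaw": -0.2},{"x": -0.014,"y": -0.047,"z": -0.06,"wx": 0,"wy": 0,"wz": 0.132,"jaw": -0.2},{"x": 0,"y": 0,"z": -0.06,"wx": 0,"wy": 0,"wz": 0,"jaw": -0.2},{"x": 0,"y": 0,"z": 0,"wx": 0,"wy": 0,"wz": 0,"jaw": -0.2}])

```text
time: 9.52
position: [0.4606, -0.0475, 0.1705]
tcp_rot: [0.061, -3.133, -0.005]
wrist_force: [0.2, -0.6, 1.2]
grip_width: 0.6
gripper_force: 0.0
```

```bash
python3 - <<'E'
from h import *
s=ctrl.read_camera('side');t=ctrl.read_camera('top')
a=s['image'][100:300,150:350];b=t['image'][120:320,90:290]
im=np.hstack([a,b])[:,:,::-1];cv2.imwrite('pics/c1.png',cv2.resize(im,None,fx=2,fy=2,interpolation=cv2.INTER_CUBIC))
print(ctrl.read_state()['position'],ctrl.read_state()['wrist_force'])
E
```

```text
[ 0.46472731 -0.04823243  0.17595068] [ 0.54430715  0.02937383 -0.19997037]
```

View pics/c1.png

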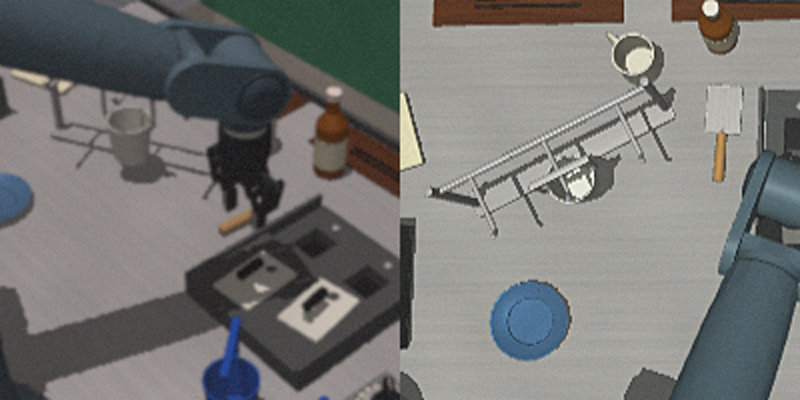

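Request:
step_arm(commands=[{"x": -0.003,"y": -0.0125,"z": -0.03,"wx": 0,"wy": 0,"wz": 0,"jaw": -0.2},{"x": 0,"y": 0,"z": -0.04,"wx": 0,"wy": 0,"wz": 0,"jaw": -0.2},{"x": 0,"y": 0,"z": -0.03,"wx": 0,"wy": 0,"wz": 0,"jaw": -0.2},{"x": 0,"y": 0,"z": -0.014,"wx": 0,"wy": 0,"wz": 0,"jaw": -0.2},{"x": 0,"y": 0,"z": 0,"wx": 0,"wy": 0,"wz": 0,"jaw": -0.2},{"x": 0,"y": 0,"z": 0,"wx": 0,"wy": 0,"wz": 0,"jaw": -0.2}])

```text
time: 10.38
position: [0.4623, -0.061, 0.0616]
tcp_rot: [-0.064, 3.137, -0.002]
wrist_force: [-0.2, -0.6, 0.0]
grip_width: 0.6
gripper_force: 0.0
```

Request:
step_arm(commands=[{"x": -0.001,"y": 0,"z": -0.003,"wx": 0,"wy": 0,"wz": 0,"jaw": 1},{"x": 0,"y": 0,"z": 0,"wx": 0,"wy": 0,"wz": 0,"jaw": 1},{"x": 0,"y": 0,"z": 0,"wx": 0,"wy": 0,"wz": 0,"jaw": 1},{"x": 0,"y": 0,"z": 0,"wx": 0,"wy": 0,"wz": 0,"jaw": 1},{"x": 0,"y": 0,"z": 0,"wx": 0,"wy": 0,"wz": 0,"jaw": 1}])

```text
time: 11.0
position: [0.4598, -0.0607, 0.057]
tcp_rot: [-0.063, 3.141, -0.0]
wrist_force: [-1.0, 1.8, 5.6]
grip_width: 0.152
gripper_force: 59.4
```

```bash
python3 - <<'E'
from h import *
print(ctrl.read_state()['position'],ctrl.read_state()['wrist_force'])
s=ctrl.read_camera('side')
crop(s['image'],240,180,120,80,6,'c2')
E
```

```text
[ 0.45975197 -0.06065267  0.05699138] [-1.00058709  1.77104     5.56355163]
```

View pics/c2.png

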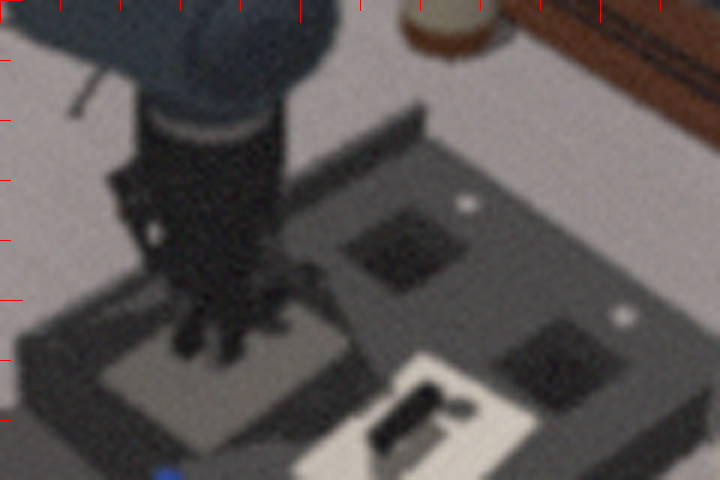

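Request:
step_arm(commands=[{"x": 0.01,"y": 0,"z": 0,"wx": 0,"wy": 0,"wz": 0,"jaw": 1},{"x": 0.014,"y": 0,"z": 0,"wx": 0,"wy": 0,"wz": 0,"jaw": 1},{"x": 0.014,"y": 0,"z": 0,"wx": 0,"wy": 0,"wz": 0,"jaw": 1},{"x": 0.014,"y": 0,"z": 0,"wx": 0,"wy": 0,"wz": 0,"jaw": 1},{"x": 0.014,"y": 0,"z": 0,"wx": 0,"wy": 0,"wz": 0,"jaw": 1},{"x": 0.014,"y": 0,"z": 0,"wx": 0,"wy": 0,"wz": 0,"jaw": 1},{"x": 0.014,"y": 0.0005,"z": 0,"wx": 0,"wy": 0,"wz": 0,"jaw": 1},{"x": 0.014,"y": 0.0005,"z": 0,"wx": 0,"wy": 0,"wz": 0,"jaw": 1},{"x": 0.01,"y": 0.0005,"z": 0,"wx": 0,"wy": 0,"wz": 0,"jaw": 1},{"x": 0,"y": 0,"z": 0,"wx": 0,"wy": 0,"wz": 0,"jaw": 1}])

```text
time: 12.3
position: [0.578, -0.0593, 0.0569]
tcp_rot: [-0.064, 3.141, -0.0]
wrist_force: [-0.7, 0.0, 4.4]
grip_width: 0.151
gripper_force: 59.4
```

Request:
step_arm(commands=[{"x": 0.01,"y": 0,"z": 0,"wx": 0,"wy": 0,"wz": 0,"jaw": 1},{"x": 0.01,"y": 0,"z": 0,"wx": 0,"wy": 0,"wz": 0,"jaw": 1},{"x": 0.01,"y": 0,"z": 0,"wx": 0,"wy": 0,"wz": 0,"jaw": 1},{"x": 0.005,"y": 0,"z": 0,"wx": 0,"wy": 0,"wz": 0,"jaw": 1},{"x": 0,"y": 0,"z": 0,"wx": 0,"wy": 0,"wz": 0,"jaw": 1},{"x": 0,"y": 0,"z": 0,"wx": 0,"wy": 0,"wz": 0,"jaw": 1}])

```text
time: 13.05
position: [0.6118, -0.0589, 0.0557]
tcp_rot: [0.063, -3.14, -0.001]
wrist_force: [0.0, 0.4, -2.0]
grip_width: 0.156
gripper_force: 58.5
```

```bash
python3 - <<'E'
from h import *
print(ctrl.read_state()['position'],ctrl.read_state()['wrist_force'])
s=ctrl.read_camera('side');t=ctrl.read_camera('top')
np.savez('side1.npz',**s);np.savez('top1.npz',**t)
a=s['image'][180:260,250:370];b=t['image'][160:240,260:380]
im=np.hstack([a,b])[:,:,::-1];cv2.imwrite('pics/c3.png',cv2.resize(im,None,fx=3.3,fy=3.3,interpolation=cv2.INTER_CUBIC))
E
```

```text
[ 0.61177332 -0.05890216  0.05572994] [ 0.00787481  0.4318304  -1.9936525 ]
```

View pics/c3.png

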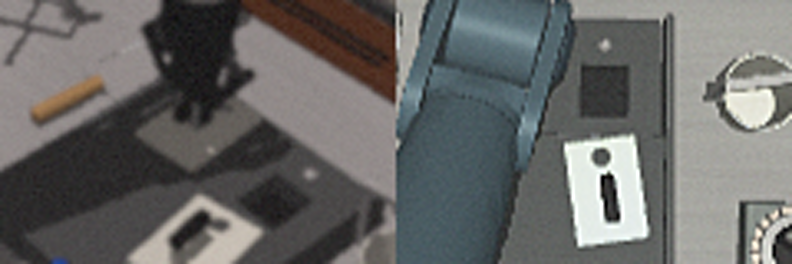

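Request:
step_arm(commands=[{"x": 0.001,"y": 0,"z": -0.002,"wx": 0,"wy": 0,"wz": 0,"jaw": 1},{"x": 0,"y": 0,"z": -0.002,"wx": 0,"wy": 0,"wz": 0,"jaw": 1},{"x": 0,"y": 0,"z": 0,"wx": 0,"wy": 0,"wz": 0,"jaw": 1}])

```text
time: 13.52
position: [0.6133, -0.059, 0.0522]
tcp_rot: [0.063, -3.14, -0.0]
wrist_force: [-0.2, -0.1, -3.3]
grip_width: 0.151
gripper_force: 58.5
```

Request:
step_arm(commands=[{"x": 0,"y": 0,"z": -0.002,"wx": 0,"wy": 0,"wz": 0,"jaw": 1},{"x": 0,"y": 0,"z": -0.002,"wx": 0,"wy": 0,"wz": 0,"jaw": 1},{"x": 0,"y": 0,"z": -0.002,"wx": 0,"wy": 0,"wz": 0,"jaw": 1},{"x": 0,"y": 0,"z": 0,"wx": 0,"wy": 0,"wz": 0,"jaw": 1}])

```text
time: 14.02
position: [0.6136, -0.0591, 0.047]
tcp_rot: [0.063, -3.141, -0.0]
wrist_force: [-2.7, 0.4, 3.9]
grip_width: 0.152
gripper_force: 59.2
```

Request:
step_arm(commands=[{"x": 0,"y": 0,"z": 0,"wx": 0,"wy": 0,"wz": 0,"jaw": 0.4},{"x": 0,"y": 0,"z": 0,"wx": 0,"wy": 0,"wz": 0,"jaw": 0},{"x": 0,"y": 0,"z": 0,"wx": 0,"wy": 0,"wz": 0,"jaw": -0.2},{"x": 0,"y": 0,"z": 0.03,"wx": 0,"wy": 0,"wz": 0,"jaw": -0.2},{"x": 0,"y": 0,"z": 0.05,"wx": 0,"wy": 0,"wz": 0,"jaw": -0.2},{"x": -0.04,"y": -0.035,"z": 0.04,"wx": 0,"wy": 0,"wz": 0.04,"jaw": -0.2},{"x": -0.045,"y": -0.04,"z": 0,"wx": 0,"wy": 0,"wz": 0.04,"jaw": -0.2},{"x": -0.04,"y": -0.04,"z": 0,"wx": 0,"wy": 0,"wz": 0,"jaw": -0.2},{"x": 0,"y": 0,"z": 0,"wx": 0,"wy": 0,"wz": 0,"jaw": -0.2},{"x": 0,"y": 0,"z": 0,"wx": 0,"wy": 0,"wz": 0,"jaw": -0.2}])

```text
time: 15.28
position: [0.4913, -0.172, 0.1643]
tcp_rot: [-0.188, 3.135, -0.0]
wrist_force: [-0.5, 0.0, 0.4]
grip_width: 0.602
gripper_force: 0.0
```

```bash
python3 - <<'E'
from h import *
print(ctrl.read_state()['position'],ctrl.read_state()['tcp_rot'])
s=ctrl.read_camera('side');s0=load('side')
np.savez('side2.npz',**s)
g=lambda c:c['image'].astype(int).sum(2)
# bright plate mask centroid for covers: right cover region in side
for nm,c in(('0',s0),('now',s)):
    m=((c['image'].min(2)>150)).astype(np.uint8)
    n,l,st,ce=cv2.connectedComponentsWithStats(m)
    print(nm,[(st[i].tolist(),ce[i].round(1).tolist()) for i in range(1,n) if 100<st[i][4]<2500 and 230<ce[i][0]<360 and 200<ce[i][1]<290])
E
```

```text
[ 0.49125598 -0.17197079  0.16431536] [-1.87835233e-01  3.13520468e+00 -1.00903310e-04]
0 [([259, 226, 38, 28, 301], [277.9, 241.6]), ([290, 240, 38, 30, 361], [309.4, 256.2])]
now [([293, 219, 22, 13, 126], [305.5, 225.2])]
```

Request:
step_arm(commands=[{"x": -0.003,"y": -0.002,"z": -0.03,"wx": 0,"wy": 0,"wz": 0,"jaw": -0.2},{"x": 0,"y": 0,"z": -0.04,"wx": 0,"wy": 0,"wz": 0,"jaw": -0.2},{"x": 0,"y": 0,"z": -0.028,"wx": 0,"wy": 0,"wz": 0,"jaw": -0.2},{"x": 0,"y": 0,"z": -0.008,"wx": 0,"wy": 0,"wz": 0,"jaw": -0.2},{"x": 0,"y": 0,"z": 0,"wx": 0,"wy": 0,"wz": 0,"jaw": -0.2},{"x": 0,"y": 0,"z": 0,"wx": 0,"wy": 0,"wz": 0,"jaw": 1},{"x": 0,"y": 0,"z": 0,"wx": 0,"wy": 0,"wz": 0,"jaw": 1},{"x": 0,"y": 0,"z": 0,"wx": 0,"wy": 0,"wz": 0,"jaw": 1},{"x": 0,"y": 0,"z": 0,"wx": 0,"wy": 0,"wz": 0,"jaw": 1}])

```text
time: 16.45
position: [0.4889, -0.1745, 0.0595]
tcp_rot: [-0.188, 3.134, -0.002]
wrist_force: [-1.0, 0.3, 5.5]
grip_width: 0.15
gripper_force: 59.8
```

Request:
step_arm(commands=[{"x": 0.01,"y": 0,"z": 0,"wx": 0,"wy": 0,"wz": -0.013,"jaw": 1},{"x": 0.012,"y": 0,"z": 0,"wx": 0,"wy": 0,"wz": -0.013,"jaw": 1},{"x": 0.012,"y": 0,"z": 0,"wx": 0,"wy": 0,"wz": -0.013,"jaw": 1},{"x": 0.012,"y": 0,"z": 0,"wx": 0,"wy": 0,"wz": -0.013,"jaw": 1},{"x": 0.012,"y": -0.0005,"z": 0,"wx": 0,"wy": 0,"wz": -0.013,"jaw": 1},{"x": 0.012,"y": -0.0005,"z": 0,"wx": 0,"wy": 0,"wz": -0.013,"jaw": 1},{"x": 0.012,"y": -0.0005,"z": 0,"wx": 0,"wy": 0,"wz": -0.013,"jaw": 1},{"x": 0.012,"y": -0.0005,"z": 0,"wx": 0,"wy": 0,"wz": -0.013,"jaw": 1},{"x": 0.007,"y": 0,"z": 0,"wx": 0,"wy": 0,"wz": -0.013,"jaw": 1},{"x": 0,"y": 0,"z": 0,"wx": 0,"wy": 0,"wz": -0.013,"jaw": 1}])

```text
time: 17.7
position: [0.589, -0.1765, 0.059]
tcp_rot: [-0.015, -3.141, 0.001]
wrist_force: [-2.3, -0.6, 4.6]
grip_width: 0.153
gripper_force: 59.8
```

Request:
step_arm(commands=[{"x": 0.01,"y": 0,"z": 0,"wx": 0,"wy": 0,"wz": 0,"jaw": 1},{"x": 0.008,"y": 0,"z": 0,"wx": 0,"wy": 0,"wz": 0,"jaw": 1},{"x": 0.0035,"y": 0,"z": 0,"wx": 0,"wy": 0,"wz": 0,"jaw": 1},{"x": 0,"y": 0,"z": 0,"wx": 0,"wy": 0,"wz": 0,"jaw": 1},{"x": 0,"y": 0,"z": 0,"wx": 0,"wy": 0,"wz": 0,"jaw": 1}])

```text
time: 18.32
position: [0.6101, -0.1756, 0.0574]
tcp_rot: [-0.015, -3.141, -0.001]
wrist_force: [0.0, 0.3, -2.1]
grip_width: 0.148
gripper_force: 58.6
```

Request:
step_arm(commands=[{"x": 0,"y": 0,"z": -0.002,"wx": 0,"wy": 0,"wz": 0,"jaw": 1},{"x": 0,"y": 0,"z": -0.002,"wx": 0,"wy": 0,"wz": 0,"jaw": 1},{"x": 0,"y": 0,"z": 0,"wx": 0,"wy": 0,"wz": 0,"jaw": 1}])

```text
time: 18.7
position: [0.6102, -0.1758, 0.0536]
tcp_rot: [-0.015, -3.141, -0.001]
wrist_force: [0.2, -0.2, -2.0]
grip_width: 0.151
gripper_force: 58.6
```

Request:
step_arm(commands=[{"x": 0,"y": 0,"z": -0.002,"wx": 0,"wy": 0,"wz": 0,"jaw": 1},{"x": 0,"y": 0,"z": -0.002,"wx": 0,"wy": 0,"wz": 0,"jaw": 1},{"x": 0,"y": 0,"z": 0,"wx": 0,"wy": 0,"wz": 0,"jaw": 1},{"x": 0,"y": 0,"z": -0.001,"wx": 0,"wy": 0,"wz": 0,"jaw": 1},{"x": 0,"y": 0,"z": -0.001,"wx": 0,"wy": 0,"wz": 0,"jaw": 1}])

```text
time: 19.32
position: [0.6105, -0.176, 0.0495]
tcp_rot: [-0.015, -3.141, -0.0]
wrist_force: [-6.5, 2.2, 11.1]
grip_width: 0.147
gripper_force: 60.5
```

Request:
step_arm(commands=[{"x": 0,"y": 0,"z": 0.002,"wx": 0,"wy": 0,"wz": 0,"jaw": 0.4},{"x": 0,"y": 0,"z": 0,"wx": 0,"wy": 0,"wz": 0,"jaw": 0},{"x": 0,"y": 0,"z": 0,"wx": 0,"wy": 0,"wz": 0,"jaw": -0.2},{"x": 0,"y": 0,"z": 0.03,"wx": 0,"wy": 0,"wz": 0,"jaw": -0.2},{"x": 0,"y": 0,"z": 0.05,"wx": 0,"wy": 0,"wz": 0,"jaw": -0.2},{"x": 0,"y": 0,"z": 0.06,"wx": 0,"wy": 0,"wz": -0.16,"jaw": -0.2},{"x": 0,"y": 0.04,"z": 0.05,"wx": 0,"wy": 0,"wz": -0.16,"jaw": -0.2},{"x": 0,"y": 0.05,"z": 0.0,"wx": 0,"wy": 0,"wz": -0.16,"jaw": -0.2},{"x": 0,"y": 0.05,"z": 0,"wx": 0,"wy": 0,"wz": -0.16,"jaw": -0.2},{"x": 0,"y": 0.05,"z": 0,"wx": 0,"wy": 0,"wz": -0.16,"jaw": -0.2}])

```text
time: 20.58
position: [0.6103, 0.0146, 0.239]
tcp_rot: [1.245, 2.884, 0.0]
wrist_force: [0.5, 0.1, 0.5]
grip_width: 0.598
gripper_force: 0.0
```

```bash
python3 - <<'E'
from h import *
print(ctrl.read_state()['position'],ctrl.read_state()['tcp_rot'])
s=ctrl.read_camera('side');t=ctrl.read_camera('top')
np.savez('side3.npz',**s);np.savez('top3.npz',**t)
a=s['image'][180:290,270:410];b=t['image'][150:260,275:415]
im=np.hstack([a,b])[:,:,::-1];cv2.imwrite('pics/d1.png',cv2.resize(im,None,fx=2.85,fy=2.85,interpolation=cv2.INTER_CUBIC))
E
```

```text
[0.61025741 0.01456639 0.23903062] [1.24548952e+00 2.88368657e+00 2.73618655e-04]
```

View pics/d1.png

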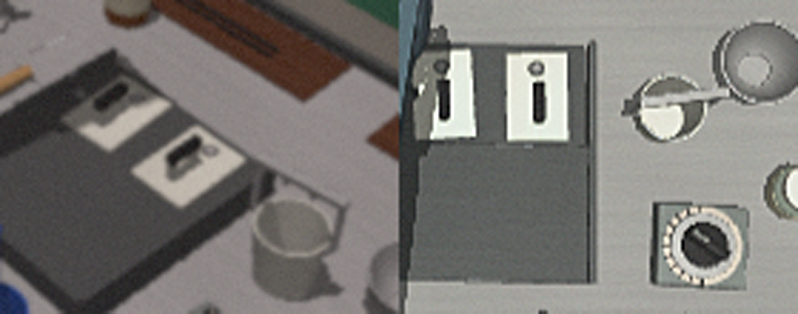

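Request:
step_arm(commands=[{"x": -0.003,"y": -0.045,"z": 0,"wx": 0,"wy": 0,"wz": -0.09,"jaw": -0.3},{"x": -0.003,"y": -0.045,"z": 0,"wx": 0,"wy": 0,"wz": -0.09,"jaw": -0.3},{"x": -0.003,"y": -0.046,"z": 0,"wx": 0,"wy": 0,"wz": -0.09,"jaw": -0.3},{"x": -0.003,"y": -0.046,"z": 0,"wx": 0,"wy": 0,"wz": -0.09,"jaw": -0.3},{"x": -0.003,"y": -0.046,"z": 0,"wx": 0,"wy": 0,"wz": -0.09,"jaw": -0.3},{"x": -0.003,"y": -0.046,"z": 0,"wx": 0,"wy": 0,"wz": -0.09,"jaw": -0.3},{"x": -0.001,"y": -0.046,"z": 0,"wx": 0,"wy": 0,"wz": -0.094,"jaw": -0.3},{"x": 0,"y": 0,"z": -0.02,"wx": 0,"wy": 0,"wz": 0,"jaw": -0.3},{"x": 0,"y": 0,"z": -0.02,"wx": 0,"wy": 0,"wz": 0,"jaw": -0.3},{"x": 0,"y": 0,"z": 0,"wx": 0,"wy": 0,"wz": 0,"jaw": -0.3}])

```text
time: 21.92
position: [0.59, -0.3048, 0.1953]
tcp_rot: [-2.07, -2.355, 0.001]
wrist_force: [0.6, 1.1, 0.0]
grip_width: 0.649
gripper_force: 0.0
```

Request:
step_arm(commands=[{"x": 0.002,"y": -0.001,"z": -0.03,"wx": 0,"wy": 0,"wz": 0,"jaw": -0.3},{"x": 0,"y": 0,"z": -0.03,"wx": 0,"wy": 0,"wz": 0,"jaw": -0.3},{"x": 0,"y": 0,"z": -0.008,"wx": 0,"wy": 0,"wz": 0,"jaw": -0.3},{"x": 0,"y": 0,"z": 0,"wx": 0,"wy": 0,"wz": 0,"jaw": -0.3},{"x": 0,"y": 0,"z": 0,"wx": 0,"wy": 0,"wz": 0,"jaw": 1},{"x": 0,"y": 0,"z": 0,"wx": 0,"wy": 0,"wz": 0,"jaw": 1},{"x": 0,"y": 0,"z": 0,"wx": 0,"wy": 0,"wz": 0,"jaw": 1},{"x": 0,"y": 0,"z": 0,"wx": 0,"wy": 0,"wz": 0,"jaw": 1}])

```text
time: 22.92
position: [0.5942, -0.3081, 0.1323]
tcp_rot: [2.075, 2.357, 0.001]
wrist_force: [0.2, 1.5, 5.6]
grip_width: 0.123
gripper_force: 59.5
```

Request:
step_arm(commands=[{"x": 0,"y": 0,"z": 0.02,"wx": 0,"wy": 0,"wz": 0,"jaw": 1},{"x": 0,"y": 0,"z": 0.04,"wx": 0,"wy": 0,"wz": 0,"jaw": 1},{"x": 0,"y": 0,"z": 0.04,"wx": 0,"wy": 0,"wz": 0,"jaw": 1},{"x": -0.01,"y": 0.03,"z": 0.02,"wx": 0,"wy": 0,"wz": 0.03,"jaw": 1},{"x": -0.02,"y": 0.04,"z": 0,"wx": 0,"wy": 0,"wz": 0.05,"jaw": 1},{"x": -0.02,"y": 0.045,"z": 0,"wx": 0,"wy": 0,"wz": 0.05,"jaw": 1},{"x": -0.02,"y": 0.045,"z": 0,"wx": 0,"wy": 0,"wz": 0.05,"jaw": 1},{"x": -0.02,"y": 0.045,"z": 0,"wx": 0,"wy": 0,"wz": 0.05,"jaw": 1},{"x": -0.02,"y": 0.045,"z": 0,"wx": 0,"wy": 0,"wz": 0.05,"jaw": 1},{"x": 0,"y": 0.045,"z": 0,"wx": 0,"wy": 0,"wz": 0.05,"jaw": 1}])

```text
time: 24.18
position: [0.482, -0.0117, 0.2512]
tcp_rot: [1.659, 2.667, -0.0]
wrist_force: [1.8, 0.1, -1.5]
grip_width: 0.125
gripper_force: 58.7
```

Request:
step_arm(commands=[{"x": 0,"y": 0.045,"z": 0,"wx": 0,"wy": 0,"wz": 0,"jaw": 1},{"x": 0,"y": 0.045,"z": 0,"wx": 0,"wy": 0,"wz": 0,"jaw": 1},{"x": 0,"y": 0.035,"z": 0,"wx": 0,"wy": 0,"wz": 0,"jaw": 1},{"x": 0,"y": 0.02,"z": 0,"wx": 0,"wy": 0,"wz": 0,"jaw": 1},{"x": 0,"y": 0,"z": 0,"wx": 0,"wy": 0,"wz": 0,"jaw": 1},{"x": 0,"y": 0,"z": 0,"wx": 0,"wy": 0,"wz": 0,"jaw": 1}])

```text
time: 24.92
position: [0.4833, 0.1315, 0.2511]
tcp_rot: [1.661, 2.666, -0.001]
wrist_force: [-0.3, -0.1, -0.8]
grip_width: 0.122
gripper_force: 58.7
```

Request:
step_arm(commands=[{"x": 0.003,"y": 0.03,"z": -0.015,"wx": 0,"wy": 0,"wz": 0.012,"jaw": 1},{"x": 0.003,"y": 0.0325,"z": -0.025,"wx": 0,"wy": 0,"wz": 0,"jaw": 1},{"x": 0,"y": 0,"z": 0,"wx": 0,"wy": 0,"wz": 0,"jaw": 1},{"x": 0,"y": 0,"z": 0,"wx": 0,"wy": 0,"wz": 0,"jaw": 1}])

```text
time: 25.42
position: [0.4898, 0.1937, 0.2113]
tcp_rot: [1.645, 2.675, -0.0]
wrist_force: [-0.2, -0.3, -1.3]
grip_width: 0.126
gripper_force: 58.8
```

```bash
python3 - <<'E'
from h import *
p=ctrl.read_state()['position'];print(p,ctrl.read_state()['wrist_force'])
s=ctrl.read_camera('side');t=ctrl.read_camera('top')
np.savez('side4.npz',**s);np.savez('top4.npz',**t)
a=s['image'][100:240,160:300].copy();b=t['image'][130:270,130:270].copy()
y=np.array([-.4529,.8916,0]);mid=p-.028*y+[0,0,.0137]
rim=mid-[0,0,.066]
k=2.85
im=[cv2.resize(q[:,:,::-1],None,fx=k,fy=k,interpolation=cv2.INTER_CUBIC) for q in(a,b)]
hook=np.array([.5914,.2141,.18])
for c,o,q in((s,(160,100),im[0]),(t,(130,130),im[1])):
    for X,col in((mid,(0,0,255)),(rim,(0,255,0)),(hook,(255,0,0)),(hook-.05*np.array([.8916,.4529,0]),(255,255,0))):
        u=((proj(c,X)-o)*k).astype(int);cv2.circle(q,tuple(map(int,u)),3,col,1)
cv2.imwrite('pics/d2.png',np.hstack(im))
E
```

```text
[0.48981693 0.19368179 0.21130649] [-0.23066947 -0.28837362 -1.34317539]
```

View pics/d2.png

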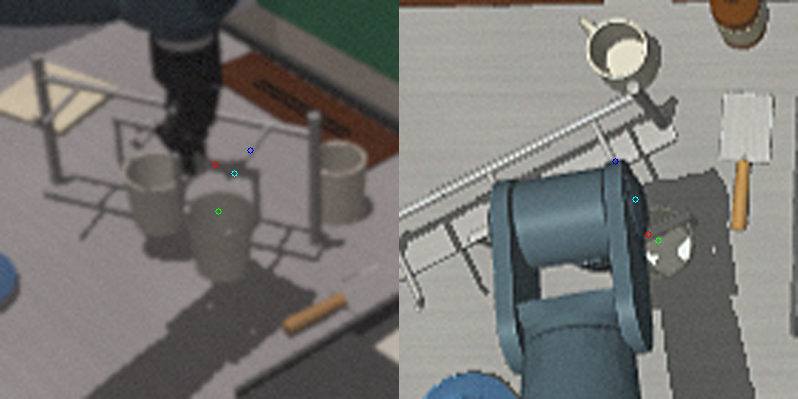

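```bash
python3 - <<'E'
from h import *
s=dict(np.load('side4.npz'));t=dict(np.load('top4.npz'))
np.set_printoptions(linewidth=200)
print('side cols 232..258 rows 148..176');print(s['image'].mean(2).astype(int)[148:176,232:258])
print('top cols 212..240 rows 198..228');print(t['image'].mean(2).astype(int)[198:228,212:240])
p=ctrl.read_state()['position'];y=np.array([-.4529,.8916,0])
for d in(0,-.052):
  X=p-.028*y+[0,0,.0137]+d*y;print(d,X,proj(s,X),proj(t,X),proj(t,X-[0,0,.066]))
E
```

```text
side cols 232..258 rows 148..176
[[ 83 124 139 141 139 133 140 137 137 136 137 133 139 137 137 137 137 139 134 123 114 126 133 134 135 135]
 [103 131 140 138 139 140 136 133 140 136 141 139 135 140 134 136 137 138 122 111 124 136 135 133 134 134]
 [ 97 132 138 140 136 138 135 137 134 140 136 132 136 138 134 133 132 128 112 120 127 138 137 137 135 133]
 [ 94 126 136 137 139 141 139 136 137 135 137 138 135 137 135 135 130 120 110 125 134 134 137 138 136 134]
 [ 95 126 131 137 137 141 138 137 136 137 136 134 136 132 134 133 123 113 121 132 135 138 140 138 134 135]
 [ 91 125 138 134 138 135 140 139 139 140 136 138 132 138 134 125 115 124 133 135 135 134 133 134 136 134]
 [ 84 120 133 136 135 137 136 138 135 134 132 135 134 133 130 116 117 127 136 135 132 137 135 136 135 137]
 [ 74 102 119 125 126 127 131 132 130 124 124 126 119 122 114 116 123 133 136 135 136 134 134 134 135 136]
 [ 73  79  90  91  95 104 105 113 107  96  99 101  90  90 102 121 134 132 135 135 134 135 132 138 135 134]
 [ 78  74  73  76  76  80  81  79  84  81  73  74  75  75 106 125 137 132 135 136 134 137 134 135 136 13
[... 4959 characters left out ...]
48  48  43  47  69  83  83 107 117 113 114 119 120 129 104  97  79  88  91  93  90  93  89  88  89  92  92]
 [ 48  47  50  52  46  59  88  84  70  92 103 107 115 110 112  89  81  90  91  93  89  92  89  87  89  90  89  92]
 [ 44  49  48  53  47  63 105  98  90  99  86  94 113  99  84  87  88  92  89  88  89  86  88  91  90  83  86  86]
 [ 41  43  53  52  45  49  93 104  98 102  88  77  88  83  86  89  89  90  92  87  91  88  86  89  87  86  91  89]]
0 [0.50284612 0.16870494 0.22564994] [235.55093183 157.65383598] [217.41575835 212.01731155] [221.05438069 214.33843284]
-0.052 [0.52639692 0.12234174 0.22564994] [250.56340155 160.9877178 ] [232.46343758 204.21953532] [235.33914745 206.92972254]
```

Request:
step_arm(commands=[{"x": 0.017,"y": 0.0086,"z": 0,"wx": 0,"wy": 0,"wz": 0,"jaw": 1},{"x": 0.017,"y": 0.0086,"z": 0,"wx": 0,"wy": 0,"wz": 0,"jaw": 1},{"x": 0.017,"y": 0.0086,"z": 0,"wx": 0,"wy": 0,"wz": 0,"jaw": 1},{"x": 0.017,"y": 0.0086,"z": 0,"wx": 0,"wy": 0,"wz": 0,"jaw": 1},{"x": 0.017,"y": 0.0086,"z": 0,"wx": 0,"wy": 0,"wz": 0,"jaw": 1},{"x": 0,"y": 0,"z": 0,"wx": 0,"wy": 0,"wz": 0,"jaw": 1},{"x": 0,"y": 0,"z": -0.01,"wx": 0,"wy": 0,"wz": 0,"jaw": 1},{"x": 0,"y": 0,"z": -0.01,"wx": 0,"wy": 0,"wz": 0,"jaw": 1},{"x": 0,"y": 0,"z": 0,"wx": 0,"wy": 0,"wz": 0,"jaw": 1},{"x": 0,"y": 0,"z": 0,"wx": 0,"wy": 0,"wz": 0,"jaw": 1}])

```text
time: 26.78
position: [0.5743, 0.2375, 0.1909]
tcp_rot: [-1.644, -2.677, 0.0]
wrist_force: [1.1, -0.6, -2.8]
grip_width: 0.122
gripper_force: 58.8
```

Request:
step_arm(commands=[{"x": 0,"y": 0,"z": -0.005,"wx": 0,"wy": 0,"wz": 0,"jaw": 1},{"x": 0,"y": 0,"z": -0.004,"wx": 0,"wy": 0,"wz": 0,"jaw": 1},{"x": 0,"y": 0,"z": -0.003,"wx": 0,"wy": 0,"wz": 0,"jaw": 1},{"x": 0,"y": 0,"z": 0,"wx": 0,"wy": 0,"wz": 0,"jaw": 1}])

```text
time: 27.28
position: [0.5742, 0.2375, 0.1784]
tcp_rot: [-1.644, -2.676, 0.001]
wrist_force: [0.0, 0.7, -1.6]
grip_width: 0.122
gripper_force: 58.8
```

Expected contact near 0.173–0.175.

Request:
step_arm(commands=[{"x": 0,"y": 0,"z": -0.002,"wx": 0,"wy": 0,"wz": 0,"jaw": 1},{"x": 0,"y": 0,"z": -0.002,"wx": 0,"wy": 0,"wz": 0,"jaw": 1},{"x": 0,"y": 0,"z": -0.001,"wx": 0,"wy": 0,"wz": 0,"jaw": 1},{"x": 0,"y": 0,"z": 0,"wx": 0,"wy": 0,"wz": 0,"jaw": 1}])

```text
time: 27.78
position: [0.5747, 0.2377, 0.1749]
tcp_rot: [1.644, 2.676, 0.001]
wrist_force: [-4.0, 0.3, 4.4]
grip_width: 0.123
gripper_force: 59.7
```

Request:
step_arm(commands=[{"x": 0,"y": 0,"z": 0,"wx": 0,"wy": 0,"wz": 0,"jaw": 0.6},{"x": 0,"y": 0,"z": 0,"wx": 0,"wy": 0,"wz": 0,"jaw": 0.35},{"x": 0,"y": 0,"z": 0,"wx": 0,"wy": 0,"wz": 0,"jaw": 0.3},{"x": 0,"y": 0,"z": 0,"wx": 0,"wy": 0,"wz": 0,"jaw": 0.3},{"x": 0,"y": 0,"z": 0.02,"wx": 0,"wy": 0,"wz": 0,"jaw": 0.3},{"x": 0,"y": 0,"z": 0.04,"wx": 0,"wy": 0,"wz": 0,"jaw": 0.3},{"x": 0,"y": 0,"z": 0.05,"wx": 0,"wy": 0,"wz": 0,"jaw": 0.3},{"x": -0.02,"y": -0.05,"z": 0.03,"wx": 0,"wy": 0,"wz": -0.15,"jaw": 0},{"x": -0.02,"y": -0.06,"z": 0,"wx": 0,"wy": 0,"wz": -0.15,"jaw": 0},{"x": -0.02,"y": -0.06,"z": 0,"wx": 0,"wy": 0,"wz": -0.15,"jaw": 0}])

```text
time: 29.02
position: [0.5146, 0.0676, 0.3164]
tcp_rot: [2.202, 2.236, 0.004]
wrist_force: [0.3, -0.6, 0.1]
grip_width: 0.5
gripper_force: 0.0
```

Request:
step_arm(commands=[{"x": -0.02,"y": -0.06,"z": 0,"wx": 0,"wy": 0,"wz": -0.15,"jaw": 0},{"x": -0.02,"y": -0.06,"z": 0,"wx": 0,"wy": 0,"wz": -0.15,"jaw": 0},{"x": -0.02,"y": -0.06,"z": 0,"wx": 0,"wy": 0,"wz": -0.15,"jaw": 0},{"x": -0.01,"y": -0.06,"z": 0,"wx": 0,"wy": 0,"wz": -0.15,"jaw": 0},{"x": 0,"y": 0,"z": 0,"wx": 0,"wy": 0,"wz": 0,"jaw": 0},{"x": 0,"y": 0,"z": 0,"wx": 0,"wy": 0,"wz": 0,"jaw": 0}])

```text
time: 29.78
position: [0.4457, -0.1689, 0.315]
tcp_rot: [2.764, 1.492, 0.001]
wrist_force: [-0.2, 0.6, 0.5]
grip_width: 0.499
gripper_force: 0.0
```

```bash
python3 - <<'E'
from h import *
p=ctrl.read_state();print(p['position'],p['tcp_rot'],p['joint_pos'])
s=ctrl.read_camera('side');t=ctrl.read_camera('top')
np.savez('side5.npz',**s);np.savez('top5.npz',**t)
np.set_printoptions(linewidth=200)
T=lambda x,y:(215+x/4,140+y/4)
# knob grey patch in top0 & diff with now; pails A,B rims
t0=load('top')
a=t0['image'].mean(2)[215:256,360:402];b=t['image'].mean(2)[215:256,360:402];print('knob diff',np.abs(a-b).mean(), 'max',np.abs(a-b).max())
print(t['image'].mean(2).astype(int)[222:252,366:400])
# bail mids expected
for nm,m in(('A',(.528,.328)),('B',(.587,.2125))):
    P=proj(t,[*m,.194]);print(nm,P.round(1))
print(t['image'].mean(2).astype(int)[176:200,222:250])
E
```

```text
[ 0.4457298  -0.16889597  0.31501846] [2.76368391e+00 1.49154027e+00 1.48176881e-03] [-6.00868685e-01 -2.37417382e-01  1.88974876e+00  3.33518200e-04
  1.48784429e+00 -1.98905090e-02]
knob diff 13.203832752613241 max 174.66666666666666
[[103 105  99 ... 164 164 161]
 [104 104 106 ... 150 168 161]
 [101 103 104 ... 109 169 166]
 ...
 [121 112 112 ... 161 157 161]
 [142 119 122 ... 161 161 162]
 [167 166 166 ... 164 158 157]]
A [169.2 206. ]
B [205.7 187.1]
[[187 189 186 189 205 132 158 157 160 154 158 159 154 160 157 158 163 163 159 159 158 207 182 181 183 186 186 183]
 [182 184 189 189 214  91 165 159 160 162 159 160 158 158 156 160 156 160 160 159 159 204 182 180 183 188 185 182]
 [185 188 185 190 170 139 161 159 158 158 159 159 158 163 157 157 157 159 159 157 146 203 182 183 186 187 181 183]
 [189 192 171 176  87 122 163 162 163 156 160 159 158 160 157 160 158 161 159 163 120 187 186 185 185 190 182 183]
 [176 164  84 124 122 172 166 148 149 167 163 158 163 159 160 159 162 163 161 159 123 190 185 185 184 190 181 183]
 [ 84 105 122 169 166 168 151  72  73 146 163 161 158 151 156 157
[... 1420 characters left out ...]
 114 134]
 [ 79  94  91  92  89  80 180 169 162 164 163 163 159 167 162 161 163 164 163 160 161 159 161 168 169 131 119 138]
 [ 86  92  90  90  92  80 176 169 165 162 163 162 161 161 162 165 159 164 162 160 164 161 164 165 166 110 124 141]
 [ 92  91  93  86  80 113 172 164 163 164 162 157 156 162 158 157 162 160 163 161 166 159 159 168 168 113 125 145]
 [ 91  89  88  84 119 175 165 164 162 161 160 164 160 161 162 160 157 160 160 160 159 161 159 162 165 102 131 146]
 [ 91  91  91  84 181 174 166 163 164 162 162 164 160 164 161 162 158 161 156 156 159 156 164 161 168 107 131 147]
 [ 86  87  79  74 168 160 157 157 159 155 159 157 159 159 157 157 157 160 153 156 155 157 156 159 160 108 135 148]]
```

```bash
python3 - <<'E'
from h import *
s=dict(np.load('side5.npz'));s0=load('side');t0=load('top');t3=dict(np.load('top3.npz'));t5=dict(np.load('top5.npz'))
d=(np.abs(s['image'].astype(int)-s0['image']).max(2)>22).astype(np.uint8)[100:230,150:300]
d=cv2.morphologyEx(d,cv2.MORPH_OPEN,np.ones((2,2)))
n,l,st,ce=cv2.connectedComponentsWithStats(d)
for i in range(1,n):
    if st[i][4]>60: print('side comp',(st[i][:2]+[150,100]).tolist(),st[i][2:].tolist(),(ce[i]+[150,100]).round(1))
for nm,g in(('A',(.5146,.3524,.1875)),('B',(.5747,.2377,.1886))):
    y=np.array([-.4529,.8916,0]);m=np.array(g)-.028*y
    m[2]=.189
    print(nm,'bail ends',[proj(s,m+k*y).round(1).tolist() for k in(.052,-.052)],'foot',proj(s,m-[0,0,.146]).round(1),'rim',proj(s,m-[0,0,.066]).round(1))
# knob mark
for nm,t in(('0',t0),('3',t3)):
    g=t['image'].mean(2).astype(int);print(nm);[print(' '.join('%3d'%v for v in r)) for r in g[228:246,372:394]]
print(proj(t0,[.4325,-.3733,.089]),proj(t0,[.4325,-.3733,.057]))
E
```

```text
side comp [150, 100] [126, 37, 2391] [204.5 114.2]
side comp [251, 100] [49, 7, 252] [274.8 102.2]
side comp [252, 108] [48, 89, 1395] [284.7 146.7]
side comp [219, 155] [10, 16, 62] [224.9 163.9]
side comp [205, 156] [10, 11, 85] [210.2 160.8]
side comp [252, 156] [11, 22, 76] [259.1 169.2]
side comp [239, 163] [11, 11, 92] [243.8 168. ]
side comp [206, 169] [20, 11, 132] [215.9 173.9]
side comp [239, 176] [20, 11, 132] [248.9 181.5]
side comp [210, 179] [39, 51, 1022] [227.6 207.6]
side comp [242, 187] [16, 13, 141] [249.  192.8]
side comp [255, 191] [17, 10, 87] [261.7 195.3]
side comp [292, 216] [8, 13, 63] [296.4 222.2]
A bail ends [[199.0, 141.0], [226.2, 146.9]] foot [216.  177.3] rim [214.2 159.5]
B bail ends [[233.2, 148.1], [261.4, 154.3]] foot [248.8 184.7] rim [247.9 166.8]
0
185 136 197 188 195 164 168  33  44  36  40  36 124 163 166 181 176 172 143 209 155 134
124 195 193 196 174  25  26  37  46  53  51  45  46  35  86 161 185 174 152 197 210 179
195 188 195 172  34  19  63 100  43  51  51  54  53  47  41  41 175 185 173 174 207 208
192 194 186  31  28  35 107 151  82  
[... 2224 characters left out ...]
  67  59  43  28 115 197 195
214 214 228  57  49  64  62  63  61  60  58  49  45  44  39  59  63  52  44 172 192 218
208 203 209 148  39  61  53  62  59  62  60  64  58  43  41  31  39  57 101 206 187 214
186 202 201 213 120  38  53  54  66  61  60  58  55  57  41  64 114 120 159 203 201 221
122 193 208 206 214 115  92  47  51  58  63  51  50  76  70 148 207 196 187 179 218 212
156 159 203 206 210 213 178 119  87  97  64  96  93 150 134 199 187 188 185 183 221 171
232 197 142 189 207 210 210 211 174 176 139 172 169 207 198 192 186 180 202 226 213 146
223 221  58 166 197 205 211 204 203 206 208 208 197 202 194 187 185 165 220 213 160 127
[384.93892969 235.17748539] [382.74634352 235.70364677]
```

Request:
step_arm(commands=[{"x": -0.003,"y": -0.05,"z": 0,"wx": 0,"wy": 0,"wz": -0.02,"jaw": 0},{"x": -0.003,"y": -0.05,"z": 0,"wx": 0,"wy": 0,"wz": -0.02,"jaw": 0},{"x": -0.003,"y": -0.052,"z": -0.04,"wx": 0,"wy": 0,"wz": -0.02,"jaw": 0},{"x": -0.0037,"y": -0.052,"z": -0.05,"wx": 0,"wy": 0,"wz": -0.02,"jaw": 0},{"x": 0,"y": 0,"z": -0.05,"wx": 0,"wy": 0,"wz": 0,"jaw": 0},{"x": 0,"y": 0,"z": -0.05,"wx": 0,"wy": 0,"wz": 0,"jaw": 0},{"x": 0,"y": 0,"z": 0,"wx": 0,"wy": 0,"wz": 0,"jaw": 0},{"x": 0,"y": 0,"z": 0,"wx": 0,"wy": 0,"wz": 0,"jaw": 0}])

```text
time: 30.88
position: [0.4351, -0.3636, 0.1349]
tcp_rot: [2.818, 1.381, 0.001]
wrist_force: [0.7, -0.1, 0.7]
grip_width: 0.497
gripper_force: 0.0
```

Request:
step_arm(commands=[{"x": -0.002,"y": -0.0095,"z": -0.02,"wx": 0,"wy": 0,"wz": 0,"jaw": 0},{"x": 0,"y": 0,"z": -0.03,"wx": 0,"wy": 0,"wz": 0,"jaw": 0},{"x": 0,"y": 0,"z": -0.018,"wx": 0,"wy": 0,"wz": 0,"jaw": 0},{"x": 0,"y": 0,"z": 0,"wx": 0,"wy": 0,"wz": 0,"jaw": 0},{"x": 0,"y": 0,"z": 0,"wx": 0,"wy": 0,"wz": 0,"jaw": 0}])

```text
time: 31.5
position: [0.4325, -0.3737, 0.0663]
tcp_rot: [2.819, 1.38, 0.001]
wrist_force: [-0.4, -0.3, 0.5]
grip_width: 0.501
gripper_force: 0.0
```

```bash
python3 - <<'E'
from h import *
p=ctrl.read_state();print(p['position'],p['wrist_force'],p['joint_pos'][5])
t=ctrl.read_camera('top');s=ctrl.read_camera('side');t3=dict(np.load('top3.npz'));s3=dict(np.load('side3.npz'))
def comps(im,x0,x1,y0,y1,th):
    m=(im[y0:y1,x0:x1].min(2)>th).astype(np.uint8);n,l,st,ce=cv2.connectedComponentsWithStats(m)
    return [(st[i][4],(ce[i]+[x0,y0]).round(1).tolist()) for i in range(1,n) if st[i][4]>40]
for c in(t3,t): print('top',comps(c['image'],262,342,155,205,190))
for c in(s3,s): print('side',comps(c['image'],270,362,195,258,125))
s5=dict(np.load('side5.npz'));print('pail patch diff',np.abs(s5['image'][145:192,200:265].astype(int)-s['image'][145:192,200:265]).mean())
E
```

```text
[ 0.43246714 -0.37368977  0.06629739] [-0.37802001 -0.3481891   0.47818325] -0.2503161476697517
top [(np.int32(286), [295.2, 184.7]), (np.int32(524), [322.9, 183.8])]
top [(np.int32(522), [290.1, 183.3]), (np.int32(529), [322.9, 183.8])]
side [(np.int32(1394), [326.9, 207.6]), (np.int32(224), [313.2, 223.1]), (np.int32(435), [336.1, 238.9])]
side [(np.int32(47), [274.9, 213.9]), (np.int32(54), [298.2, 224.3])]
pail patch diff 32.743698854337154
```

Request:
step_arm(commands=[{"x": 0,"y": 0,"z": 0,"wx": 0,"wy": 0,"wz": 0,"jaw": 1},{"x": 0,"y": 0,"z": 0,"wx": 0,"wy": 0,"wz": 0,"jaw": 1},{"x": 0,"y": 0,"z": 0,"wx": 0,"wy": 0,"wz": 0,"jaw": 1},{"x": 0,"y": 0,"z": 0,"wx": 0,"wy": 0,"wz": 0.1,"jaw": 1},{"x": 0,"y": 0,"z": 0,"wx": 0,"wy": 0,"wz": 0.16,"jaw": 1},{"x": 0,"y": 0,"z": 0,"wx": 0,"wy": 0,"wz": 0.16,"jaw": 1},{"x": 0,"y": 0,"z": 0,"wx": 0,"wy": 0,"wz": 0.16,"jaw": 1},{"x": 0,"y": 0,"z": 0,"wx": 0,"wy": 0,"wz": 0.16,"jaw": 1},{"x": 0,"y": 0,"z": 0,"wx": 0,"wy": 0,"wz": 0.16,"jaw": 1},{"x": 0,"y": 0,"z": 0,"wx": 0,"wy": 0,"wz": 0.16,"jaw": 1}])

```text
time: 32.85
position: [0.4324, -0.3731, 0.0653]
tcp_rot: [1.73, 2.62, 0.001]
wrist_force: [2.2, 2.2, 3.2]
grip_width: 0.147
gripper_force: 59.1
```

Request:
step_arm(commands=[{"x": 0,"y": 0,"z": 0,"wx": 0,"wy": 0,"wz": 0.16,"jaw": 1},{"x": 0,"y": 0,"z": 0,"wx": 0,"wy": 0,"wz": 0.16,"jaw": 1},{"x": 0,"y": 0,"z": 0,"wx": 0,"wy": 0,"wz": 0.16,"jaw": 1},{"x": 0,"y": 0,"z": 0,"wx": 0,"wy": 0,"wz": 0.16,"jaw": 1},{"x": 0,"y": 0,"z": 0,"wx": 0,"wy": 0,"wz": 0.16,"jaw": 1},{"x": 0,"y": 0,"z": 0,"wx": 0,"wy": 0,"wz": 0,"jaw": 1}])

```text
time: 33.6
position: [0.4328, -0.3726, 0.0653]
tcp_rot: [0.583, 3.084, 0.001]
wrist_force: [3.8, 3.5, 4.4]
grip_width: 0.152
gripper_force: 59.2
```

```bash
python3 - <<'E'
from h import *
p=ctrl.read_state();print(p['position'],p['tcp_rot'],p['wrist_force'],p['moment'],p['joint_pos'][5])
E
```

```text
[ 0.4328101  -0.37263225  0.06534377] [5.82504609e-01 3.08445065e+00 9.76184625e-04] [3.79269247 3.51870469 4.41219517] [ 0.7352974  -0.6355737   0.08169152] -2.1091508252148894
```

Request:
step_arm(commands=[{"x": 0,"y": 0,"z": 0,"wx": 0,"wy": 0,"wz": 0.08,"jaw": 1},{"x": 0,"y": 0,"z": 0,"wx": 0,"wy": 0,"wz": 0.08,"jaw": 1},{"x": 0,"y": 0,"z": 0,"wx": 0,"wy": 0,"wz": 0.06,"jaw": 1},{"x": 0,"y": 0,"z": 0,"wx": 0,"wy": 0,"wz": 0,"jaw": 1}])

```text
time: 34.1
position: [0.4328, -0.3725, 0.0653]
tcp_rot: [0.242, 3.13, 0.001]
wrist_force: [3.9, 4.4, 5.0]
grip_width: 0.152
gripper_force: 59.3
```

```bash
python3 - <<'E'
from h import *
p=ctrl.read_state();r=p['tcp_rot'];print(p['position'],2*np.arctan(r[1]/r[0])-np.pi/2,p['wrist_force'],p['moment'],p['joint_pos'][5])
E
```

```text
[ 0.43284643 -0.37247405  0.0653453 ] 1.4167290122166132 [3.94143349 4.38259991 4.96163982] [ 0.74995918 -0.68948184 -0.03481409] -2.3284028208888508
```

Request:
step_arm(commands=[{"x": 0,"y": 0,"z": 0,"wx": 0,"wy": 0,"wz": 0.04,"jaw": 1},{"x": 0,"y": 0,"z": 0,"wx": 0,"wy": 0,"wz": 0.04,"jaw": 1},{"x": 0,"y": 0,"z": 0,"wx": 0,"wy": 0,"wz": 0,"jaw": 1}])

```text
time: 34.48
position: [0.4328, -0.3724, 0.0653]
tcp_rot: [0.117, 3.137, 0.001]
wrist_force: [3.9, 3.7, 4.1]
grip_width: 0.156
gripper_force: 59.3
```

```bash
python3 - <<'E'
from h import *
p=ctrl.read_state();r=p['tcp_rot'];print(p['position'],2*np.arctan(r[1]/r[0])-np.pi/2,p['wrist_force'],p['moment'],p['joint_pos'][5])
E
```

```text
[ 0.43283918 -0.37238067  0.06531107] 1.496542009710601 [3.88723712 3.73776822 4.10771765] [ 0.80693545 -0.67478076  0.06741392] -2.4082230690157282
```

Request:
step_arm(commands=[{"x": 0,"y": 0,"z": 0,"wx": 0,"wy": 0,"wz": 0.04,"jaw": 1},{"x": 0,"y": 0,"z": 0,"wx": 0,"wy": 0,"wz": 0.04,"jaw": 1},{"x": 0,"y": 0,"z": 0,"wx": 0,"wy": 0,"wz": 0,"jaw": 1}])

```text
time: 34.85
position: [0.4329, -0.3724, 0.0654]
tcp_rot: [0.003, 3.138, 0.003]
wrist_force: [3.0, 4.8, 5.4]
grip_width: 0.15
gripper_force: 80.0
```

```bash
python3 - <<'E'
from h import *
p=ctrl.read_state();r=p['tcp_rot'];print(p['position'],2*np.arctan(r[1]/r[0])-np.pi/2,p['wrist_force'],p['moment'],p['joint_pos'][5])
E
```

```text
[ 0.432852   -0.37237965  0.06536684] 1.5689339827199524 [3.04401818 4.8268933  5.37254422] [ 0.81405644 -0.46531925 -2.04265645] -2.4827546227877426
```

Request:
step_arm(commands=[{"x": 0,"y": 0,"z": 0,"wx": 0,"wy": 0,"wz": -0.015,"jaw": 0.6},{"x": 0,"y": 0,"z": 0,"wx": 0,"wy": 0,"wz": 0,"jaw": 0.2},{"x": 0,"y": 0,"z": 0,"wx": 0,"wy": 0,"wz": 0,"jaw": 0},{"x": 0,"y": 0,"z": 0.03,"wx": 0,"wy": 0,"wz": 0,"jaw": 0},{"x": 0,"y": 0,"z": 0.05,"wx": 0,"wy": 0,"wz": 0,"jaw": 0},{"x": 0,"y": 0,"z": 0.06,"wx": 0,"wy": 0,"wz": 0,"jaw": 0},{"x": 0,"y": -0.03,"z": 0.06,"wx": 0,"wy": 0,"wz": -0.1,"jaw": 0},{"x": -0.02,"y": -0.05,"z": 0.02,"wx": 0,"wy": 0,"wz": -0.1,"jaw": 0},{"x": -0.04,"y": -0.05,"z": 0,"wx": 0,"wy": 0,"wz": -0.1,"jaw": 0},{"x": -0.04,"y": -0.05,"z": 0,"wx": 0,"wy": 0,"wz": -0.1,"jaw": 0}])

```text
time: 36.1
position: [0.3323, -0.5498, 0.2808]
tcp_rot: [0.639, 3.076, -0.001]
wrist_force: [0.6, -0.6, -0.1]
grip_width: 0.5
gripper_force: 0.0
```

Request:
step_arm(commands=[{"x": -0.04,"y": -0.05,"z": 0,"wx": 0,"wy": 0,"wz": -0.1,"jaw": 0},{"x": -0.04,"y": -0.05,"z": 0,"wx": 0,"wy": 0,"wz": -0.1,"jaw": 0},{"x": -0.03,"y": -0.03,"z": 0,"wx": 0,"wy": 0,"wz": -0.1,"jaw": 0},{"x": 0,"y": 0,"z": 0,"wx": 0,"wy": 0,"wz": 0,"jaw": 0},{"x": 0,"y": 0,"z": 0,"wx": 0,"wy": 0,"wz": 0,"jaw": 0},{"x": 0,"y": 0,"z": 0,"wx": 0,"wy": 0,"wz": 0,"jaw": 0}])

```text
time: 36.85
position: [0.2265, -0.6752, 0.2806]
tcp_rot: [1.085, 2.948, 0.0]
wrist_force: [0.3, -0.5, 0.1]
grip_width: 0.496
gripper_force: 0.0
```

```bash
python3 - <<'E'
from h import *
p=ctrl.read_state();print(p['time'],p['position'],p['wrist_force'])
t=ctrl.read_camera('top');s=ctrl.read_camera('side')
def comps(im,x0,x1,y0,y1,th):
    m=(im[y0:y1,x0:x1].min(2)>th).astype(np.uint8);n,l,st,ce=cv2.connectedComponentsWithStats(m)
    return [(st[i][4],(ce[i]+[x0,y0]).round(1).tolist()) for i in range(1,n) if st[i][4]>40]
print('top covers',comps(t['image'],262,342,155,205,190))
s0=load('side')
d=(np.abs(s['image'].astype(int)-s0['image']).max(2)>22).astype(np.uint8)[130:200,195:270]
d=cv2.morphologyEx(d,cv2.MORPH_OPEN,np.ones((2,2)))
n,l,st,ce=cv2.connectedComponentsWithStats(d)
print([((ce[i]+[195,130]).round(1).tolist(),int(st[i][4])) for i in range(1,n) if st[i][4]>60])
g=t['image'].mean(2).astype(int);[print(' '.join('%3d'%v for v in r)) for r in g[226:254,374:394]]
E
```

```text
36.85 [ 0.22650625 -0.67522098  0.28059452] [ 0.27958047 -0.50045863  0.13652559]
top covers [(np.int32(520), [290.1, 183.3]), (np.int32(527), [322.9, 183.8])]
[([228.8, 166.2], 4295)]
196 150 163 210 194 196 201 173 173 169 198 198 161 195 193 213 201 139 134 131
130 206 196 195 203 167 179  71  73  56 177 168 166 196 156 202 199 190 129 130
208 197 203 176 176  36  54  38  31  52  42  24 100 197 185 188 150 222 159 145
202 207 180  83  29  48  46  31  38  69  58  46  97 169 193 187 157 208 221 189
208 182  38  49  55  60  52  35  39  68  56  52  38  36 185 196 185 177 217 222
212  30  47  55  57  61  54  40  43  71  61  56  45  46  99 174 187 185 205 214
195  27  59  61  59  56  51  37  30  70  58  54  44  51  32  86 194 183 179 217
 81  46  55  59  59  54  50  40  39  64  57  52  46  58  52  36 193 191 185 212
 20  59  60  60  58  60  49  36  40  76  61  49  44  52  49  46 138 196 190 189
 18  59  62  59  59  64  45  31  36  71  60  49  45  55  55  45  98 196 191 186
 18  58  62  62  66  64  41  45  38  68 100  49  49  55  53  44 121 196 184 177
 30  59  58  61  55  63  41  37  38
[... 624 characters left out ...]
 207 208 209 205 206 204 203 197 196 191 168 223 213 164 132
163 232 180 167 211 182 195 200 197 187 199 192 204 195 224 223 215 162 132 139
223 221 232  77 218 159 165 147 192 178 199 190 221 221 212 203 165 133 139 139
152 170 212 131 228 234 179  25 238 226 218 218 215 203 168 133 136 137 139 141
129 117 117 140 182 203 160  38 219 211 202 185 172 130 135 137 140 141 139 148
115 101 108 104 106  98  74  55 144 135 107 115 120 107 118 119 122 127 127 123
171 170 171 169 172 146 140 124 146 142 120 122 123 108 106 107 108 118 105 107
162 166 164 162 168 165 168 168 165 167 169 171 166 170 169 168 175 169 170 170
162 163 163 165 160 162 164 165 165 167 167 161 165 165 164 166 162 163 163 162
```

```bash
python3 - <<'E'
from h import *
t=ctrl.read_camera('top')['image'].astype(int);a=np.load('top5.npz')['image'].astype(int)
d=np.abs(t-a)[170:240,140:230].max(2);print(d.mean(),(d>40).sum())
print(ctrl.hand_in())
E
```

```text
6.466984126984127 0
the job is handed in; nothing more can be done
None
```

The job is handed in: both covers are seated over their pins, the two aluminium pails that were there hang on the mid and right hooks, and the reset knob is at its zero stop; the images checked out before hand-in, but no verdict came back.

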